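# Put the deck plugs away in the parts drawer

### The job

Pour all eight wooden plugs out of the tall steel cup into the open drawer of the little parts cabinet, then push that drawer fully shut, without slamming or forcing it, with the plugs inside. Stand the empty cup upright, wholly on the cork mat, and leave the other things on the bench where they are.

Things in the scene. Friction and masses are not known exactly. Their poses are not given: they have to be found in the camera images.
- cup: Tall round steel cup, upright on the bench, holding the plugs. 62 mm across, nearly straight up to 94 mm, then flaring to 72 mm at the rim, 108 mm tall; wall 3, bottom 4 mm, no handle. About 0.26 kg filled (0.16 empty, may differ by a third). Room beside it to grip the straight part with a tilted tool, which leaves turning room for the pour. Origin: centre of its underside, z to its mouth.
- cup_rim (a point): Centre of the cup's mouth, 108 mm above its underside. The cup is smooth inside (friction with the plugs about 0.3): the plugs stay in until it is tipped to about 80 degrees or more, and slide out by 115 to 120.
- plug0: One of eight identical wooden plugs cut from deck offcuts, round, 24 mm across and 18 mm tall, rounded edges, about 12 g. They start in the cup. Origin: centre of one flat end, z along its axis.
- plug1: One of eight identical wooden plugs cut from deck offcuts, round, 24 mm across and 18 mm tall, rounded edges, about 12 g. They start in the cup. Origin: centre of one flat end, z along its axis.
- plug2: One of eight identical wooden plugs cut from deck offcuts, round, 24 mm across and 18 mm tall, rounded edges, about 12 g. They start in the cup. Origin: centre of one flat end, z along its axis.
- plug3: One of eight identical wooden plugs cut from deck offcuts, round, 24 mm across and 18 mm tall, rounded edges, about 12 g. They start in the cup. Origin: centre of one flat end, z along its axis.
- plug4: One of eight identical wooden plugs cut from deck offcuts, round, 24 mm across and 18 mm tall, rounded edges, about 12 g. They start in the cup. Origin: centre of one flat end, z along its axis.
- plug5: One of eight identical wooden plugs cut from deck offcuts, round, 24 mm across and 18 mm tall, rounded edges, about 12 g. They start in the cup. Origin: centre of one flat end, z along its axis.
- plug6: One of eight identical wooden plugs cut from deck offcuts, round, 24 mm across and 18 mm tall, rounded edges, about 12 g. They start in the cup. Origin: centre of one flat end, z along its axis.
- plug7: One of eight identical wooden plugs cut from deck offcuts, round, 24 mm across and 18 mm tall, rounded edges, about 12 g. They start in the cup. Origin: centre of one flat end, z along its axis.
- cab_drawer0 (a joint): Opening of the upper drawer, m: 0 fully shut, starts 0.12 to 0.145 open, stop at 0.15. It slides with about 3 N of friction (more when moved fast) and stays where it is left. Pushed home it meets a hard stop: go slowly there and stop by feel at some 8 N over the friction; over 40 N is forcing it.
- drawer_in (a point): Centre of the upper drawer's inner floor, 80 mm above the bench; moves with the drawer. x points into the cabinet (the way that shuts it), y across, z up. Inside 175 mm (x) by 208 mm (y); side walls 38 mm, front panel 48 mm above the floor. Only the part out of the cabinet is open above: it begins 87 mm to -x of this point and is about as long as the drawer is open.
- cab_drawer0_handle (a point): Middle of the upper drawer's bar handle: an 11 mm thick level bar, 120 mm long along y, standing 35 mm out in front (-x) of the drawer's front panel, 103 mm above the bench. Same axes as drawer_in. It can be pushed from the front.
- mat: Square cork mat fixed to the bench, 130 x 130 mm, 4 mm thick. Origin: centre of its underside.
- tin: Bystander: an empty open steel tin, 72 mm across and only 62 mm tall, lower and wider than the cup and with nothing in it. Origin: centre of its underside.
- tape: Bystander: a roll of paper tape lying flat, 90 mm across, 24 mm tall. Origin: centre of its underside.
- sander: Bystander: a cork sanding block, 112 x 64 x 30 mm. Origin: centre of its underside.
- glue: Bystander: a white plastic glue bottle, 58 mm across, 150 mm tall. Origin: centre of its underside.
- driver: Bystander: a screwdriver lying on the bench, about 200 mm long and 30 mm thick. Origin: at bench level, about mid-length.
- cab: The small wooden parts cabinet, fixed to the bench, 220 mm deep (x, its drawers face -x), 250 mm wide, 140 mm tall, with two drawers: the upper stands open, the lower is shut. Inside, the room above the upper drawer's floor is 48 mm high: heaped plugs would jam. Origin: centre of its underside.
Things that resemble listed ones, but are neither listed nor needed, are in the scene too. What is shaped like the cup but yellow is not meant.

How it is judged:
By the outcome, as a careful person would: the job done as asked, in the order asked, and still so for the second after the job is handed in, with the robot touching nothing.
It also fails if it takes over 72 s, if anything falls off the work surface, if the arm or the gripper's body presses on something with over 40 N, if the wrist force passes 120 N, or if a joint passes its speed limit or range.

### The arm

A 6-joint arm with a two-finger parallel gripper is mounted at the origin on the work surface. World frame = base frame: x ahead of the robot, y to its left, z up, the work surface at z = 0. Lengths are in m, angles in rad, forces in N, time in s.
With the tool pointing down it reaches from about 0.4 to 0.925 m from the base axis. Payload 3.4 kg.
Tool frame: the origin (TCP) lies midway between the tips of the shut fingers; the grasp point (between the pads) lies 19 mm behind it (arm.hold_point_z is the distance from the TCP to the grasp point, in m); z points along the fingers, y is the direction in which the jaws open and shut (so a half turn about z gives the same grasp; the last joint's range is limited). The gripper opens to 85 mm and grips with 20 to 120 N. Pads are 22 mm wide; open, the fingers measure 114 mm over their backs; the gripper's body (76 mm by 85 mm) begins 54 mm behind the grasp point. The pads swing forward as they close: fully open they stand 13 mm farther back than shut.
Start: joints at [1.246, 0.307, 1.506, -0, 1.328, -0.073], TCP at [0.143, 0.557, 0.231] pointing down, gripper open.
Joint ranges: [-3.12, 3.12], [-1.05, 2.28], [0.14, 2.33], [-1.42, 4.57], [0.1, 2.73], [-2.68, 2.68]. Speed limits (rad/s): [2.57, 2.57, 3.14, 3.14, 3.14, 3.14].

### API

Orientations are given as a rotation vector (axis times angle).
In Python, from cell import arm gives the robot as it stands.
- The arm moves only by the tool step_arm, never from a script. Its argument "plan" is a list of rows, each an object of numbers: "x", "y", "z": the shift along the tool's x, y, z in mm; "wx", "wy", "wz": the turn, a rotation vector about the tool's x, y, z in rad; "grip": the finger opening in mm, from 0 to 85.4. In form: [{"x": .., "y": .., "z": .., "wx": .., "wy": .., "wz": .., "grip": ..}, ...]. A call has 1 to 8 rows; each row is the pose to reach, as a shift and turn from the pose measured when the call began, along the tool's axes at that moment; what a row does not reach only later rows make up. A row lasts 1/12 s, in which the tool goes at most 41.7 mm and 7.16 degrees, less where a joint would pass 70% of its speed; a pose out of reach is approached as far as the arm can. A call with a gripper value outside its range is refused whole. The fingers move at their own pace and stop on an object; the grip force is fixed at half the most. Time passes only in rows, so rows that repeat a pose let the fingers close. It gives the time, the measured TCP pose, the force and the opening at its end, in the units of the state.
- arm.read_state(): the state, without advancing time (a new reading comes with each control period).
- arm.camera(name): name is "scene" or "top" or "wrist"; returns the picture (400x640x3 uint8, blue, green, red); there is no depth.
- arm.camera_model(name): a dict with "camera_matrix" (3x3 intrinsics, pixels), "world_from_camera" (4x4, takes a point from camera to world coordinates). Camera axes: x right, y up, looking along -z (the intrinsics and any distortion apply to the point x, -y, -z); pixel columns grow to the right and rows downward; lengths in m; the calibration is good to about 2 mm. A picture is of the moment at which its call begins: read the wrist's pose just before it. camera_model takes no time and is no camera call; for the wrist camera it gives the pose at the moment of the call.
- arm.finish_job(): hands the job in, once; it reports no verdict.
The state is a dict: "t": time; "q": joint angles; "qvel": joint speeds; "joint_torque": joint torques, N m; "position": TCP position; "tool_rot": TCP orientation; "force": force on the tool from outside, world axes, zero at the start; "torque": the same for the moment, N m; "gripper_width": finger opening in m.
Only numpy, scipy, OpenCV 4.12 (cv2) and the standard library are available. Lean on these libraries where they do the work, as an engineer would, in place of code of your own. Each camera call takes 0.05 s, during which the arm holds its last target.

## Working session

There is one attempt and no reset: what is moved stays moved. The work goes in short steps, Python scripts to look and compute and a tool call to move; the robot and the scene stay as the last step left them, time stands still between calls to the robot, and variables do not carry over. Pictures are saved under pics/ and viewed, and the job is handed in when it is done.

Besides the shell and the picture viewer there is one more tool, called after ">>>" as name(argument=value, ...) on one line, values as JSON. step_arm: Moves the arm, as the interface text tells. Its arguments: {"type":"object","properties":{"plan":{"type":"array"}},"required":["plan"]}

```bash
mkdir -p pics; ls; python3 - <<'E'
from cell import arm
import cv2, numpy as np
np.set_printoptions(precision=4,suppress=True)
for n in ("scene","top","wrist"):
    m=arm.camera_model(n); print(n,m["camera_matrix"],m["world_from_camera"],[k for k in m])
    cv2.imwrite(f"pics/{n}0.png",arm.camera(n))
s=arm.read_state();print(s)
E
```

```text
pics
scene [[435.841    0.     323.006 ]
 [  0.     435.841  188.0299]
 [  0.       0.       1.    ]] [[-0.781  -0.3896  0.4882  1.154 ]
 [ 0.6245 -0.4817  0.6148  0.837 ]
 [-0.0043  0.785   0.6195  0.888 ]
 [ 0.      0.      0.      1.    ]] ['camera_matrix', 'world_from_camera']
top [[481.4867   0.     310.532 ]
 [  0.     481.4867 198.5498]
 [  0.       0.       1.    ]] [[-0.0201  0.989  -0.1467  0.344 ]
 [-0.9993 -0.0246 -0.0285  0.0062]
 [-0.0317  0.146   0.9888  1.2979]
 [ 0.      0.      0.      1.    ]] ['camera_matrix', 'world_from_camera']
wrist [[281.6306   0.     315.5564]
 [  0.     281.6306 201.2351]
 [  0.       0.       1.    ]] [[ 0.2486 -0.9229 -0.2939  0.0673]
 [ 0.9686  0.2364  0.0769  0.5762]
 [-0.0015 -0.3038  0.9527  0.3739]
 [ 0.      0.      0.      1.    ]] ['camera_matrix', 'world_from_camera']
{'t': 0.15, 'q': array([ 1.2465,  0.3074,  1.5074,  0.    ,  1.3284, -0.0735]), 'qvel': array([-0.0014, -0.0017, -0.0031, -0.0009, -0.0002,  0.0013]), 'joint_torque': array([  0.0004, -45.798 , -25.2218,  -0.0001,   0.0085,   0.0001]), 'position': array([0.1426, 0.5565, 0.2306]), 'tool_rot': array([-0.3929, -3.1166,  0.0024]), 'force': array([-0.4654,  0.0147,  0.5948]), 'torque': array([-0.037 , -0.0563, -0.0411]), 'gripper_width': 0.08547948783926436}
```

View pics/scene0.png

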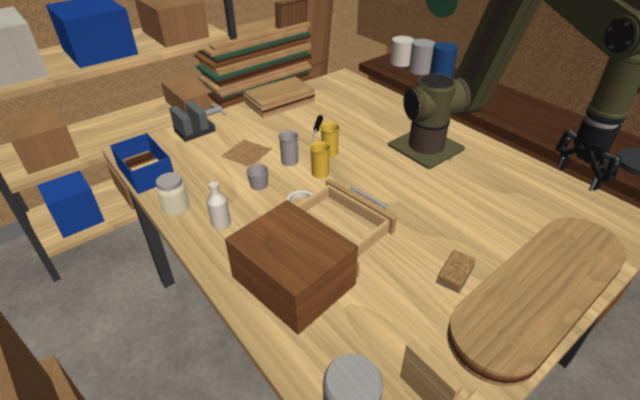

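View pics/top0.png

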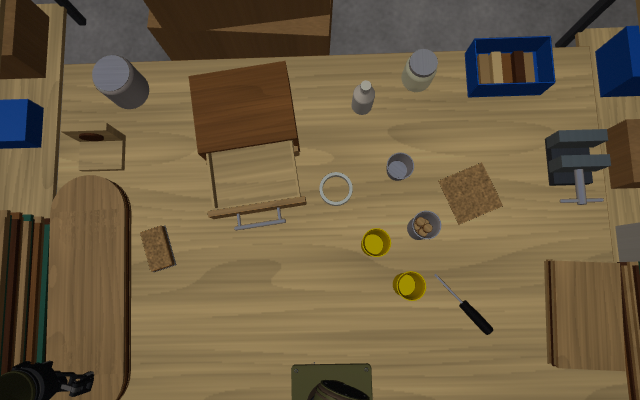

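The top view shows candidates for the cup: the steel one with plugs at (424,226), the low empty steel tin at (400,167), and yellow cups at (376,243) and (410,286). The one at (424,226) fits because it is steel, tall and holds plugs. The mat is at (470,193), and the drawer opening is around (255,175) with its handle at (260,222). I'll confirm with a crop.

```bash
cat > h.py <<'E'
import numpy as np, cv2
np.set_printoptions(precision=4,suppress=True)
def ray(m,u,v):
    K=m["camera_matrix"];T=m["world_from_camera"]
    d=np.array([(u-K[0,2])/K[0,0],-(v-K[1,2])/K[1,1],-1.]);return T[:3,3],T[:3,:3]@d
def onz(m,u,v,z):
    o,d=ray(m,u,v);return o+d*(z-o[2])/d[2]
def proj(m,p):
    T=np.linalg.inv(m["world_from_camera"]);c=T[:3,:3]@np.asarray(p)+T[:3,3];K=m["camera_matrix"]
    return np.array([K[0,2]+K[0,0]*c[0]/-c[2],K[1,2]+K[1,1]*(-c[1])/-c[2]])
E
python3 - <<'E'
import cv2,numpy as np
t=cv2.imread("pics/top0.png");s=cv2.imread("pics/scene0.png")
a=cv2.resize(t[130:310,340:520],(540,540),interpolation=cv2.INTER_CUBIC)
cv2.imwrite("pics/c1.png",a)
cv2.imwrite("pics/c2.png",cv2.resize(t[50:240,180:320],(560,760),interpolation=cv2.INTER_CUBIC)[160:])
cv2.imwrite("pics/c3.png",cv2.resize(s[110:240,210:410],(800,520),interpolation=cv2.INTER_CUBIC))
E
```

```text
(no output)
```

View pics/c1.png

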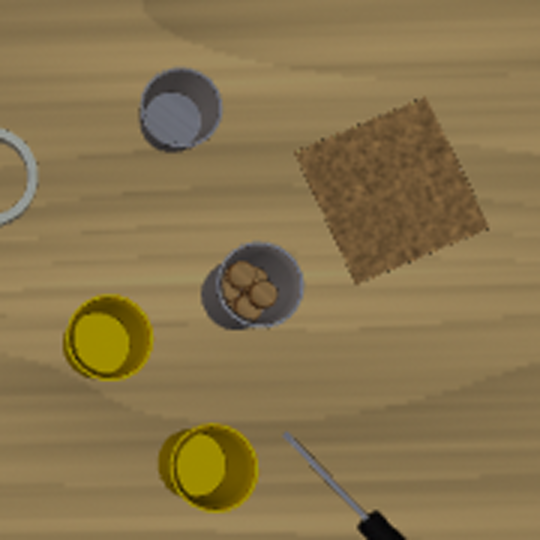

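View pics/c2.png

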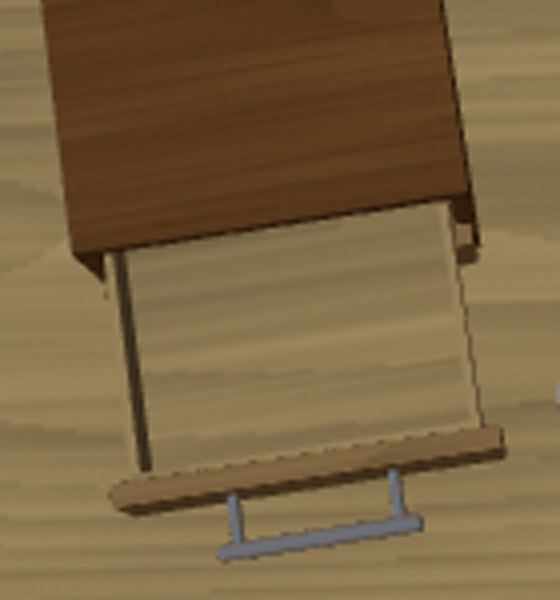

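View pics/c3.png

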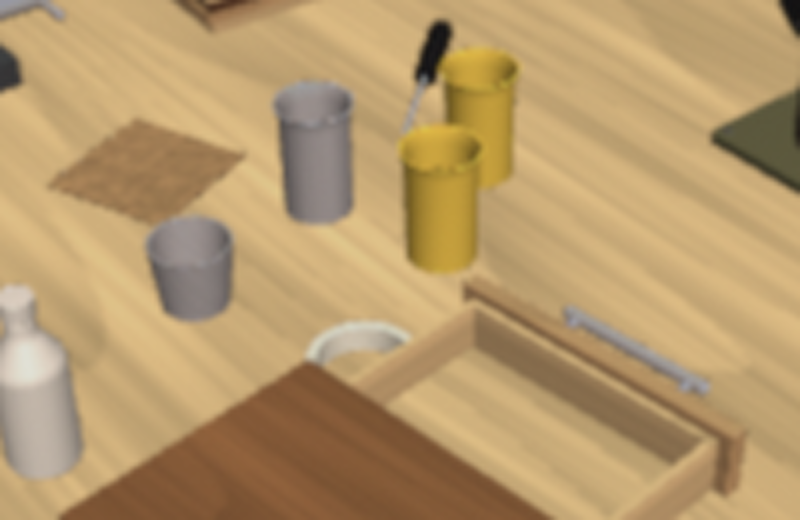

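```bash
python3 - <<'E'
from cell import arm
from h import *
m=arm.camera_model("top");s=arm.camera_model("scene")
c1=lambda u,v:(340+u/3,130+v/3)
c2=lambda u,v:(180+u/4,50+(v+160)/4)
c3=lambda u,v:(210+u/4,110+v/4)
def P(n,uv,z,mm=m): 
    p=onz(mm,*uv,z);print(n,p);return p
P("cup rim",c1(261.5,284),.108)
P("cup rim l",c1(219,284),.108);P("cup rim r",c1(304,284),.108)
P("rim scene",c3(315,104),.108,s)
P("plugs",c1(248,290),.04)
mc=[P("mat",c1(*p),.004) for p in[(297,151),(425,98),(488,230),(357,284)]]
print("mean",np.mean(mc,0),np.linalg.norm(mc[0]-mc[1]))
print("yellow");P("y1",c1(108,338),.108);P("y2",c1(212,467),.108);P("tin",c1(181,110),.062)
P("tape",(336,189),.024); P("glue top",(366,85),.15)
a=P("hL",c2(221,552),.1085);b=P("hR",c2(422,523),.1085);print(np.linalg.norm(a-b),(a+b)/2)
a=P("cabL",c2(75,252),.14);b=P("cabR",c2(468,193),.14);print(np.linalg.norm(a-b),(a+b)/2,np.degrees(np.arctan2(*(a-b)[:2])))
a=P("pL",c2(110,490),.128);b=P("pR",c2(502,430),.128);print(np.linalg.norm(a-b),(a+b)/2,np.degrees(np.arctan2(*(a-b)[:2])))
P("floor near L",c2(150,468),.08);P("floor nr R",c2(478,425),.118)
P("wallL",c2(108,255),.118);P("wallR",c2(448,200),.118)
E
```

```text
cup rim [ 0.4484 -0.2453  0.108 ]
cup rim l [ 0.4492 -0.2107  0.108 ]
cup rim r [ 0.4476 -0.2799  0.108 ]
rim scene [ 0.4514 -0.2338  0.108 ]
plugs [ 0.4494 -0.2478  0.04  ]
mat [ 0.5772 -0.3058  0.004 ]
mat [ 0.6229 -0.4236  0.004 ]
mat [ 0.5012 -0.4706  0.004 ]
mat [ 0.4556 -0.3517  0.004 ]
mean [ 0.5392 -0.3879  0.004 ] 0.12637442667196677
yellow
y1 [ 0.407  -0.1182  0.108 ]
y2 [ 0.3015 -0.1975  0.108 ]
tin [ 0.6055 -0.194   0.062 ]
tape [ 0.5571 -0.0259  0.024 ]
glue top [ 0.7964 -0.1046  0.15  ]
hL [0.451  0.2292 0.1085]
hR [0.4662 0.1037 0.1085]
0.12641570854267223 [0.4586 0.1665 0.1085]
cabL [0.6371 0.3151 0.14  ]
cabR [0.6677 0.07   0.14  ]
0.2469562330624949 [0.6524 0.1925 0.14  ] -7.133326128785065
pL [0.4891 0.2944 0.128 ]
pR [0.5204 0.0522 0.128 ]
0.24428679916501034 [0.5048 0.1733 0.128 ] -7.371812596513301
floor near L [0.5087 0.2806 0.08  ]
floor nr R [0.5255 0.0674 0.118 ]
wallL [0.6401 0.2999 0.118 ]
wallR [0.6697 0.0839 0.118 ]
```

```bash
python3 - <<'E'
from cell import arm
from h import *
m=arm.camera_model("top");s=arm.camera_model("scene")
im=cv2.imread("pics/scene0.png"); t=cv2.imread("pics/top0.png")
def circ(img,mm,c,z,r,col,sc,off):
    a=np.linspace(0,2*np.pi,60)
    pts=np.array([proj(mm,(c[0]+r*np.cos(x),c[1]+r*np.sin(x),z)) for x in a])
    cv2.polylines(img,[np.int32((pts-off+0.5)*sc-0.5)],True,col,1)
S=cv2.resize(im[110:210,210:370],(800,500),interpolation=cv2.INTER_CUBIC)
Tt=cv2.resize(t[150:310,350:510],(560,560),interpolation=cv2.INTER_CUBIC)
for c in [(.448,-.245)]:
  for z,r in((.108,.036),(0,.031)):
    circ(S,s,c,z,r,(0,0,255),5,np.array([210,110]));circ(Tt,m,c,z,r,(0,0,255),3.5,np.array([350,150]))
for c in [(.407,-.118),(.3015,-.1975)]:
    circ(S,s,c,.108,.036,(0,255,0),5,np.array([210,110]));circ(Tt,m,c,.108,.036,(0,255,0),3.5,np.array([350,150]))
cv2.imwrite("pics/d1.png",S);cv2.imwrite("pics/d2.png",Tt)
E
```

```text
(no output)
```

View pics/d1.png

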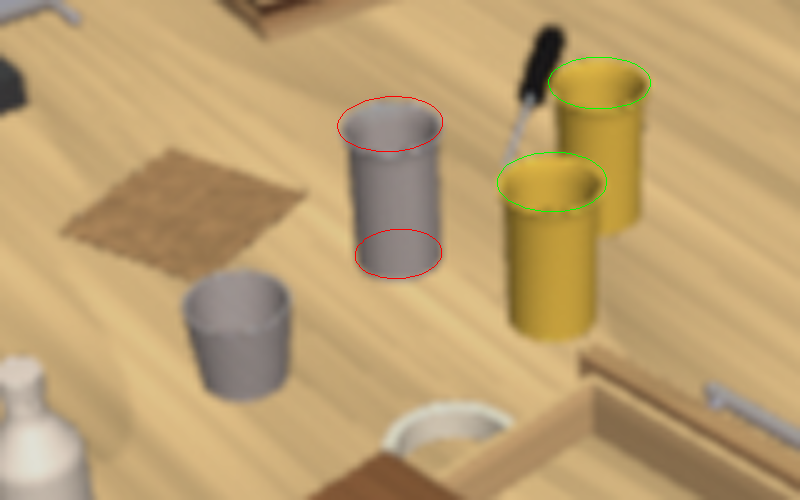

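View pics/d2.png

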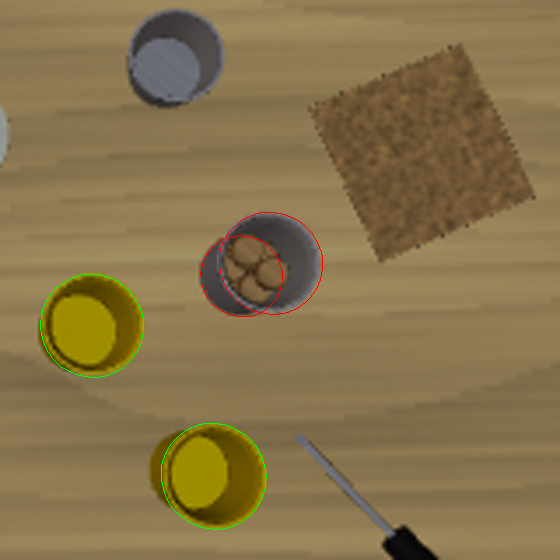

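The red circle (0.448,-0.245) matches the steel cup in both views, at (390,125) in the scene crop and (270,263) in the top crop, so that is the cup. Next I'll look at what the arm API offers for kinematics.

```bash
python3 - <<'E'
from cell import arm
print([d for d in dir(arm) if not d.startswith('__')]); print(arm.hold_point_z)
E
```

```text
['PlanningError', 'camera', 'camera_model', 'finish_job', 'hold_point_z', 'read_state']
0.0187
```

View pics/wrist0.png

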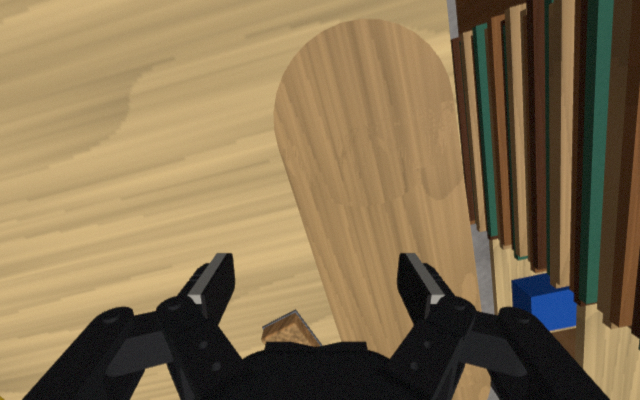

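```bash
cat >> h.py <<'E'
from scipy.spatial.transform import Rotation as Ro
def delta(s,p,R=None):
    R0=Ro.from_rotvec(s["tool_rot"]).as_matrix()
    d=R0.T@(np.asarray(p)-s["position"])*1000
    w=np.zeros(3) if R is None else Ro.from_matrix(R0.T@R).as_rotvec()
    return d,w
E
python3 - <<'E'
from cell import arm
from h import *
s=arm.read_state();print(Ro.from_rotvec(s["tool_rot"]).as_matrix())
print(delta(s,(.45,.3,.40)))
E
```

```text
[[-0.9687  0.2482 -0.0005]
 [ 0.2482  0.9687 -0.0015]
 [ 0.0001 -0.0016 -1.    ]]
(array([-361.4675, -172.4343, -169.167 ]), array([0., 0., 0.]))
```

>>> step_arm(plan=[{"x": -361, "y": -172, "z": -169, "wx": 0.3}, {"x": -361, "y": -172, "z": -169, "wx": 0.3}, {"x": -361, "y": -172, "z": -169, "wx": 0.3}, {"x": -361, "y": -172, "z": -169, "wx": 0.3}, {"x": -361, "y": -172, "z": -169, "wx": 0.3}, {"x": -361, "y": -172, "z": -169, "wx": 0.3}, {"x": -361, "y": -172, "z": -169, "wx": 0.3}, {"x": -361, "y": -172, "z": -169, "wx": 0.3}])

```text
invalid input
```

>>> step_arm(plan=[{"x": -361, "y": -172, "z": -169, "wx": 0.3, "wy": 0, "wz": 0, "grip": 85}, {"x": -361, "y": -172, "z": -169, "wx": 0.3, "wy": 0, "wz": 0, "grip": 85}, {"x": -361, "y": -172, "z": -169, "wx": 0.3, "wy": 0, "wz": 0, "grip": 85}, {"x": -361, "y": -172, "z": -169, "wx": 0.3, "wy": 0, "wz": 0, "grip": 85}, {"x": -361, "y": -172, "z": -169, "wx": 0.3, "wy": 0, "wz": 0, "grip": 85}, {"x": -361, "y": -172, "z": -169, "wx": 0.3, "wy": 0, "wz": 0, "grip": 85}, {"x": -361, "y": -172, "z": -169, "wx": 0.3, "wy": 0, "wz": 0, "grip": 85}, {"x": -361, "y": -172, "z": -169, "wx": 0.3, "wy": 0, "wz": 0, "grip": 85}])

```text
t: 0.82
position: [0.3795, 0.3586, 0.3611]
tool_rot: [-0.384, -3.045, 0.463]
force: [0.9, 0.4, 0.2]
gripper_width: 0.085
```

```bash
cat > log.py <<'E'
from cell import arm
from h import *
import json
s=arm.read_state()
open("data.jsonl","a").write(json.dumps(dict(q=s["q"].tolist(),p=s["position"].tolist(),r=s["tool_rot"].tolist()))+"\n")
print("t",s["t"],"q",s["q"],"p",s["position"],"r",s["tool_rot"],"f",s["force"],"w",s["gripper_width"]);print(Ro.from_rotvec(s["tool_rot"]).as_matrix())
E
echo '{"q":[1.2465,0.3074,1.5074,0,1.3284,-0.0735],"p":[0.1426,0.5565,0.2306],"r":[-0.3929,-3.1166,0.0024]}' > data.jsonl
python3 log.py
```

```text
t 0.8167 q [ 0.784   0.3087  1.2225 -0.1592  1.8689 -0.5632] p [0.3795 0.3586 0.3611] r [-0.3835 -3.0446  0.4634] f [0.9329 0.4041 0.1717] w 0.08502741777157345
[[-0.9687  0.2367 -0.0743]
 [ 0.2481  0.9249 -0.2882]
 [ 0.0006 -0.2976 -0.9547]]
```

>>> step_arm(plan=[{"x": -128, "y": -335, "z": 63, "wx": -0.1, "wy": 0.4, "wz": 0.2, "grip": 85}, {"x": -128, "y": -335, "z": 63, "wx": -0.1, "wy": 0.4, "wz": 0.2, "grip": 85}, {"x": -128, "y": -335, "z": 63, "wx": -0.1, "wy": 0.4, "wz": 0.2, "grip": 85}, {"x": -128, "y": -335, "z": 63, "wx": -0.1, "wy": 0.4, "wz": 0.2, "grip": 85}, {"x": -128, "y": -335, "z": 63, "wx": -0.1, "wy": 0.4, "wz": 0.2, "grip": 85}, {"x": -128, "y": -335, "z": 63, "wx": -0.1, "wy": 0.4, "wz": 0.2, "grip": 85}, {"x": -128, "y": -335, "z": 63, "wx": -0.1, "wy": 0.4, "wz": 0.2, "grip": 85}, {"x": -128, "y": -335, "z": 63, "wx": -0.1, "wy": 0.4, "wz": 0.2, "grip": 85}])

```text
t: 1.48
position: [0.4157, 0.0285, 0.397]
tool_rot: [-0.697, -2.656, 0.208]
force: [-0.3, -0.2, 0.3]
gripper_width: 0.085
```

```bash
python3 log.py
cat > kin.py <<'E'
import numpy as np
from scipy.spatial.transform import Rotation as Ro
Y=lambda a:Ro.from_euler('y',a).as_matrix();Z=lambda a:Ro.from_euler('z',a).as_matrix()
def fk(q,k):
    # k: a1,h,L1,e,L2,L3
    R=Z(q[0]);p=R@[k[0],0,k[1]]
    R=R@Y(q[1]);p=p+R@[0,0,k[2]]
    R=R@Y(q[2]);p=p+R@[k[3],0,k[4]]
    R=R@Z(q[3])@Y(q[4]);p=p+R@[0,0,k[5]]
    return p,R@Z(q[5]+np.pi/2)
E
cat > fit.py <<'E'
import json
from kin import *
from scipy.optimize import least_squares
np.set_printoptions(precision=4,suppress=True)
D=[json.loads(l) for l in open("data.jsonl")]
def res(k): return np.concatenate([fk(d["q"],k)[0]-d["p"] for d in D]+[(k-[0,.3,.4,0,.4,.2])*1e-4])
o=least_squares(res,[0,.3,.4,0,.4,.2]);print(o.x,np.abs(o.fun[:-6]).max())
for d in D: print(Ro.from_matrix(fk(d["q"],o.x)[1].T@Ro.from_rotvec(d["r"]).as_matrix()).magnitude())
np.save("k.npy",o.x)
E
python3 fit.py
```

```text
t 1.4833 q [ 0.0052  0.2228  1.2929 -0.0478  2.0389 -1.0649] p [0.4157 0.0285 0.397 ] r [-0.6971 -2.6564  0.2081] f [-0.3345 -0.2198  0.2505] w 0.08499557362140753
[[-0.8025  0.4416 -0.4012]
 [ 0.4987  0.8656 -0.0447]
 [ 0.3275 -0.236  -0.9149]]
[-0.2573 -0.9287  1.173  -0.1944  0.4415  0.0407] 0.03995579298122237
5.006458834608679e-05
3.6898160511667306e-16
5.167859665211405e-16
```

```bash
cat >> h.py <<'E'
def Rt(az,e,up=1):
    """tool pointing at azimuth az(deg), e deg below horizontal; tool x up (up=1) or down"""
    a,e=np.radians([az,e]);z=np.array([np.cos(a)*np.cos(e),np.sin(a)*np.cos(e),-np.sin(e)])
    y=np.cross(z,[0,0,1]);y/=np.linalg.norm(y);y*=up  # x = y x z
    return np.c_[np.cross(y,z),y,z]
E
python3 - <<'E'
from cell import arm
from h import *
s=arm.read_state()
for up in(1,-1):
    R=Rt(90,15,up);print(R);print(delta(s,(.45,-.40,.33),R))
m=arm.camera_model("top")
for u,v in((437,277),(462,304),(490,332),(485,327)):print("driver",onz(m,u,v,.015))
E
```

```text
[[ 0.      1.      0.    ]
 [ 0.2588 -0.      0.9659]
 [ 0.9659  0.     -0.2588]]
(array([-263.1779, -339.9883,   66.7281]), array([-0.9944,  0.9897,  0.6117]))
[[-0.     -1.      0.    ]
 [-0.2588  0.      0.9659]
 [-0.9659 -0.     -0.2588]]
(array([-263.1779, -339.9883,   66.7281]), array([-1.203 , -1.2087, -1.9369]))
driver [ 0.3192 -0.2829  0.015 ]
driver [ 0.2491 -0.343   0.015 ]
driver [ 0.1777 -0.4094  0.015 ]
driver [ 0.1903 -0.3976  0.015 ]
```

>>> step_arm(plan=[{"x": -263, "y": -340, "z": 67, "wx": -0.994, "wy": 0.99, "wz": 0.612, "grip": 85}, {"x": -263, "y": -340, "z": 67, "wx": -0.994, "wy": 0.99, "wz": 0.612, "grip": 85}, {"x": -263, "y": -340, "z": 67, "wx": -0.994, "wy": 0.99, "wz": 0.612, "grip": 85}, {"x": -263, "y": -340, "z": 67, "wx": -0.994, "wy": 0.99, "wz": 0.612, "grip": 85}, {"x": -263, "y": -340, "z": 67, "wx": -0.994, "wy": 0.99, "wz": 0.612, "grip": 85}, {"x": -263, "y": -340, "z": 67, "wx": -0.994, "wy": 0.99, "wz": 0.612, "grip": 85}, {"x": -263, "y": -340, "z": 67, "wx": -0.994, "wy": 0.99, "wz": 0.612, "grip": 85}, {"x": -263, "y": -340, "z": 67, "wx": -0.994, "wy": 0.99, "wz": 0.612, "grip": 85}])

```text
t: 2.15
position: [0.4416, -0.3002, 0.3451]
tool_rot: [-1.24, -1.91, -0.697]
force: [2.4, 0.9, 0.5]
gripper_width: 0.085
```

```bash
python3 log.py
cat > kin.py <<'E'
import numpy as np
from scipy.spatial.transform import Rotation as Ro
Y=lambda a:Ro.from_euler('y',a).as_matrix();Z=lambda a:Ro.from_euler('z',a).as_matrix()
def fk(q,k):
    # k: a1,h,L1,e,L2,L3,ly, wy(after q4,before q5 ...), 
    R=Z(q[0]);p=R@[k[0],k[6],k[1]]
    R=R@Y(q[1]);p=p+R@[0,0,k[2]]
    R=R@Y(q[2]);p=p+R@[k[3],0,k[4]]
    R=R@Z(q[3]);p=p+R@[0,k[7],0];R=R@Y(q[4]);p=p+R@[0,0,k[5]]
    return p,R@Z(q[5]+np.pi/2)
E
sed -i 's/\[0,.3,.4,0,.4,.2\]/[0,.3,.4,0,.4,.2,0,0]/g;s/:-6/:-8/' fit.py
python3 fit.py
```

```text
t 2.15 q [-0.8683  0.6567  1.0007  0.4007  2.3705 -1.1313] p [ 0.4416 -0.3002  0.3451] r [-1.2398 -1.9105 -0.6967] f [2.4454 0.9348 0.5144] w 0.0850195590907667
[[-0.2575  0.9218 -0.2899]
 [ 0.5188  0.385   0.7633]
 [ 0.8152  0.0461 -0.5773]]
[ 0.0001  0.1921  0.6465  0.1091  0.4165  0.3712  0.0422 -0.    ] 2.9466971534219955e-05
5.006458834608679e-05
3.6898160511667306e-16
5.167859665211405e-16
3.9321669962856244e-16
```

```bash
cat >> kin.py <<'E'
k=np.load("k.npy")
LO=np.array([-3.12,-1.05,.14,-1.42,.1,-2.68]);HI=np.array([3.12,2.28,2.33,4.57,2.73,2.68])
from scipy.optimize import least_squares
def ik(p,R,seed=None,n=12):
    rng=np.random.default_rng(0);best=[]
    seeds=[seed] if seed is not None else [rng.uniform(np.maximum(LO,-1),HI) for _ in range(n)]
    for s in seeds:
        f=lambda q:np.r_[(fk(q,k)[0]-p)*5,(fk(q,k)[1]-R).ravel()]
        o=least_squares(f,np.clip(s,LO+.01,HI-.01),bounds=(LO,HI))
        if np.abs(o.fun).max()<1e-3 and not any(np.abs(o.x-b).max()<.01 for b in best): best.append(o.x)
    return best
def mid(q): # points: elbow, forearm end of offset, wrist centre
    R=Z(q[0]);p=R@[k[0],k[6],k[1]];R=R@Y(q[1]);p=p+R@[0,0,k[2]];e=p;R=R@Y(q[2]);return e,p+R@[k[3],0,0],p+R@[k[3],0,k[4]]
E
python3 - <<'E'
from h import *; from kin import *
for az in(30,60,90,120):
  for up in(1,-1):
    R=Rt(az,12,up);p=np.array([.448,-.2445,.068])+.0237*R[:,2]
    for q in ik(p,R): print("G",az,up,q,mid(q)[2])
c=np.array([.575,.183,.20])
for az in(30,60,90,120):
  for up in(1,-1):
    for roll in (0,-130,130):
      R=Rt(az,12,up)@Z(np.radians(roll));p=c+.0237*R[:,2]
      for q in ik(p,R): print("P",az,up,roll,q,mid(q)[2],"cupaxis",R@(Rt(az,12,up).T@[0,0,1]))
E
```

```text
G 30 1 [-1.3115  0.9634  2.1347  1.2979  1.3729 -1.528 ] [ 0.1536 -0.4145  0.1403]
G 30 -1 [-1.3115  0.9634  2.1347  1.2979  1.3729  1.6136] [ 0.1536 -0.4145  0.1403]
G 60 1 [-1.1641  0.9578  1.75    0.9036  1.6279 -1.2265] [ 0.2781 -0.5389  0.1403]
G 60 -1 [-1.1641  0.9578  1.75    0.9036  1.6279  1.9151] [ 0.2781 -0.5389  0.1403]
G 90 1 [-0.9741  1.0215  1.4231  0.63    1.9391 -1.1738] [ 0.448  -0.5844  0.1403]
G 90 -1 [-0.9741  1.0215  1.4231  0.63    1.9391  1.9678] [ 0.448  -0.5844  0.1403]
G 120 1 [-0.7686  1.0864  1.1891  0.337   2.1917 -1.3103] [ 0.618  -0.5389  0.1403]
G 120 -1 [-0.7686  1.0864  1.1891  0.337   2.1917  1.8313] [ 0.618  -0.5389  0.1403]
P 60 1 0 [-0.369   0.6613  2.1756  1.6547  1.3248 -1.2602] [ 0.4051 -0.1114  0.2723] cupaxis [0. 0. 1.]
P 60 1 130 [-0.369   0.6613  2.1756  1.6547  1.3248  1.0087] [ 0.4051 -0.1114  0.2723] cupaxis [ 0.4819 -0.664  -0.5718]
P 60 -1 0 [-0.369   0.6613  2.1756  1.6547  1.3248  1.8814] [ 0.4051 -0.1114  0.2723] cupaxis [0. 0. 1.]
P 60 -1 -130 [-0.369   0.6613  2.1756  1.6547  1.3248 -0.3876] [ 0.4051 -0.1114  0.2723] cupaxis [-0
[... 605 characters left out ...]
 130 [-0.3373  0.7351  1.7673  1.1767  1.597  -1.8453] [ 0.575  -0.1569  0.2723] cupaxis [ 0.7493 -0.3341 -0.5718]
P 120 1 0 [-0.2045  0.86    1.3711  0.9136  1.9677 -0.8773] [ 0.745  -0.1114  0.2723] cupaxis [ 0. -0.  1.]
P 120 1 130 [-0.2045  0.86    1.3711  0.9136  1.9677  1.3917] [ 0.745  -0.1114  0.2723] cupaxis [ 0.816   0.0853 -0.5718]
P 120 -1 0 [-0.2045  0.86    1.3711  0.9136  1.9677  2.2643] [ 0.745  -0.1114  0.2723] cupaxis [ 0. -0.  1.]
P 120 -1 -130 [-0.2045  0.86    1.3711  0.9136  1.9677 -0.0046] [ 0.745  -0.1114  0.2723] cupaxis [-0.4819 -0.664  -0.5718]
P 120 -1 130 [-0.2045  0.86    1.3711  0.9136  1.9677 -1.7499] [ 0.745  -0.1114  0.2723] cupaxis [ 0.816   0.0853 -0.5718]
```

```bash
cat > go.py <<'E'
import sys
from cell import arm
from h import *; from kin import *
s=arm.read_state()
# hold-point target x y z (m), az, e, roll deg ; TCP = target + .0237*z
v=list(map(float,sys.argv[1:]));R=Rt(v[3],v[4])@Z(np.radians(v[5] if len(v)>5 else 0))
off=v[6] if len(v)>6 else .0237
p=np.array(v[:3])+off*R[:,2]
d,w=delta(s,p,R);print("t",round(s["t"],2),"d",d,"w",w,"rows",np.linalg.norm(d)/41.7,np.degrees(np.linalg.norm(w))/7.16)
q=ik(p,R,s["q"]);print("q now",s["q"],"goal",q)
E
python3 go.py 0.393 -0.3397 .2 60 12
```

```text
t 2.15 d [-122.8589  -48.5449   82.5477] w [-0.8295  0.3563  0.4104] rows 3.7355485662232715 7.9353861060733255
q now [-0.8683  0.6567  1.0007  0.4007  2.3705 -1.1313] goal [array([-1.2954,  0.7898,  1.5818,  0.8352,  1.9025, -1.015 ])]
```

>>> step_arm(plan=[{"x": -123, "y": -49, "z": 83, "wx": -0.83, "wy": 0.356, "wz": 0.41, "grip": 85}, {"x": -123, "y": -49, "z": 83, "wx": -0.83, "wy": 0.356, "wz": 0.41, "grip": 85}, {"x": -123, "y": -49, "z": 83, "wx": -0.83, "wy": 0.356, "wz": 0.41, "grip": 85}, {"x": -123, "y": -49, "z": 83, "wx": -0.83, "wy": 0.356, "wz": 0.41, "grip": 85}, {"x": -123, "y": -49, "z": 83, "wx": -0.83, "wy": 0.356, "wz": 0.41, "grip": 85}, {"x": -123, "y": -49, "z": 83, "wx": -0.83, "wy": 0.356, "wz": 0.41, "grip": 85}, {"x": -123, "y": -49, "z": 83, "wx": -0.83, "wy": 0.356, "wz": 0.41, "grip": 85}, {"x": -123, "y": -49, "z": 83, "wx": -0.83, "wy": 0.356, "wz": 0.41, "grip": 85}])

```text
t: 2.82
position: [0.4039, -0.3208, 0.1936]
tool_rot: [-1.778, -1.016, -1.441]
force: [0.1, -0.1, -0.6]
gripper_width: 0.0851
```

```bash
python3 log.py; python3 go.py 0.393 -0.3397 .068 60 12;  python3 - <<'E'
from cell import arm
import cv2
cv2.imwrite("pics/w1.png",arm.camera("wrist"));cv2.imwrite("pics/s1.png",arm.camera("scene"))
E
```

```text
t 2.8167 q [-1.2997  0.792   1.5847  0.8373  1.8992 -1.0156] p [ 0.4039 -0.3208  0.1936] r [-1.7776 -1.016  -1.4408] f [ 0.0975 -0.0643 -0.5807] w 0.08514637460935745
[[ 0.1058  0.8623  0.4952]
 [ 0.1768 -0.5064  0.844 ]
 [ 0.9785 -0.0017 -0.2061]]
t 2.82 d [-127.4609    0.2694   28.2388] w [ 0.0068 -0.0019 -0.0032] rows 3.1307396210934857 0.062370378143016804
q now [-1.2997  0.792   1.5847  0.8373  1.8992 -1.0156] goal [array([-1.2954,  0.9842,  1.5887,  0.7957,  1.7642, -1.1666])]
```

View pics/w1.png

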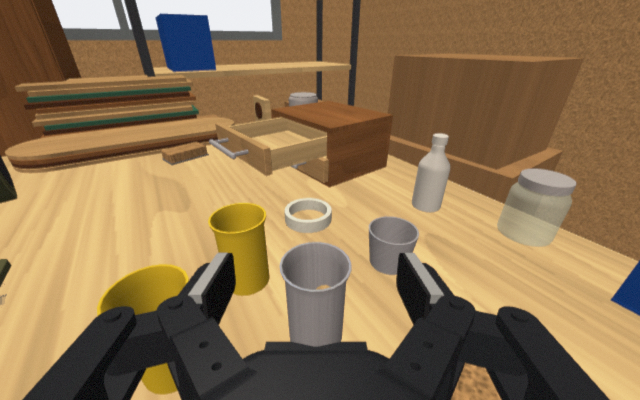

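View pics/s1.png

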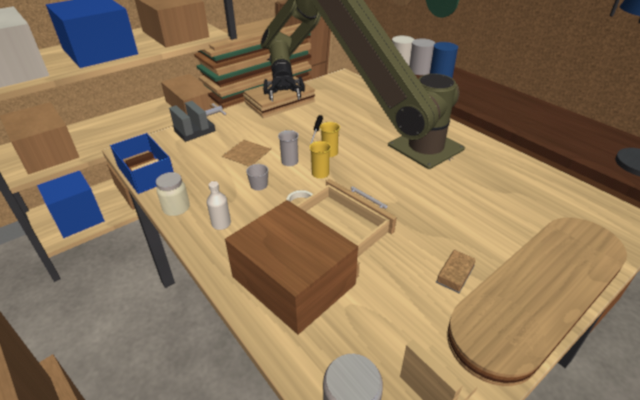

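The wrist view shows the steel cup centred between the fingers at (316,300), and the yellow cups are clear to the left.

>>> step_arm(plan=[{"x": -127, "y": 0, "z": 28, "wx": 0.007, "wy": -0.002, "wz": -0.003, "grip": 85}, {"x": -127, "y": 0, "z": 28, "wx": 0.007, "wy": -0.002, "wz": -0.003, "grip": 85}, {"x": -127, "y": 0, "z": 28, "wx": 0.007, "wy": -0.002, "wz": -0.003, "grip": 85}, {"x": -127, "y": 0, "z": 28, "wx": 0.007, "wy": -0.002, "wz": -0.003, "grip": 85}, {"x": -127, "y": 0, "z": 28, "wx": 0.007, "wy": -0.002, "wz": -0.003, "grip": 85}])

```text
t: 3.33
position: [0.402, -0.3165, 0.0619]
tool_rot: [-1.766, -1.018, -1.432]
force: [1.2, -0.6, 0.2]
gripper_width: 0.085
```

```bash
python3 log.py; python3 go.py 0.448 -0.2445 .068 60 12;  python3 - <<'E'
from cell import arm
import cv2
cv2.imwrite("pics/w2.png",arm.camera("wrist"));
E
```

```text
t 3.3333 q [-1.296   0.9882  1.5926  0.7908  1.7664 -1.1672] p [ 0.402  -0.3165  0.0619] r [-1.766  -1.0181 -1.4325] f [ 1.1663 -0.571   0.1937] w 0.08499376432305421
[[ 0.1064  0.8682  0.4846]
 [ 0.1722 -0.4961  0.851 ]
 [ 0.9793 -0.0071 -0.2023]]
t 3.33 d [ 23.0809   4.2812 106.0091] w [-0.0058 -0.0057 -0.006 ] rows 2.6037678300611566 0.08141811338384067
q now [-1.296   0.9882  1.5926  0.7908  1.7664 -1.1672] goal [array([-1.1641,  0.9578,  1.75  ,  0.9036,  1.6279, -1.2265])]
```

View pics/w2.png

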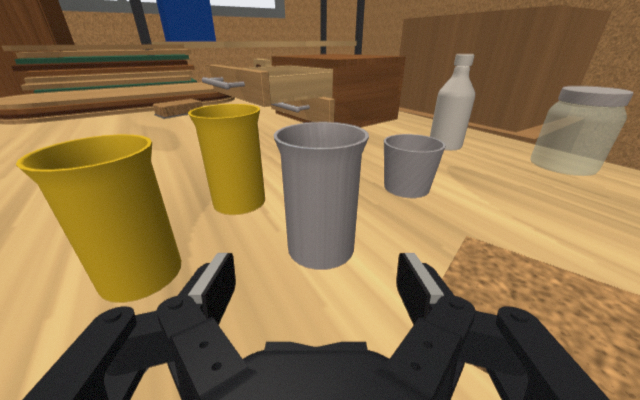

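The cup at (321,190) is slightly right of centre, which agrees with the +4 mm y shift. Advancing.

>>> step_arm(plan=[{"x": 12, "y": 4, "z": 40, "wx": -0.006, "wy": -0.006, "wz": -0.006, "grip": 85}, {"x": 20, "y": 4, "z": 75, "wx": -0.006, "wy": -0.006, "wz": -0.006, "grip": 85}, {"x": 23, "y": 4, "z": 95, "wx": -0.006, "wy": -0.006, "wz": -0.006, "grip": 85}, {"x": 23, "y": 4, "z": 106, "wx": -0.006, "wy": -0.006, "wz": -0.006, "grip": 85}, {"x": 23, "y": 4, "z": 106, "wx": -0.006, "wy": -0.006, "wz": -0.006, "grip": 85}, {"x": 23, "y": 4, "z": 106, "wx": -0.006, "wy": -0.006, "wz": -0.006, "grip": 85}])

```text
t: 3.88
position: [0.4602, -0.2255, 0.0665]
tool_rot: [-1.775, -1.031, -1.438]
force: [0.3, -0.4, 0.8]
gripper_width: 0.0851
```

```bash
python3 log.py; python3 go.py 0.448 -0.2445 .068 60 12;  python3 - <<'E'
from cell import arm
import cv2
cv2.imwrite("pics/w3.png",arm.camera("wrist"));cv2.imwrite("pics/s3.png",cv2.resize(arm.camera("scene")[80:220,210:410],(800,560)))
E
```

```text
t 3.8833 q [-1.1638  0.9506  1.7484  0.9038  1.6303 -1.2255] p [ 0.4602 -0.2255  0.0665] r [-1.7749 -1.0314 -1.4381] f [ 0.2647 -0.3855  0.7748] w 0.0850508541276572
[[ 0.1002  0.8664  0.4892]
 [ 0.1855 -0.4993  0.8463]
 [ 0.9775  0.006  -0.2107]]
t 3.88 d [-3.1818 -1.0777  1.3256] w [0.0005 0.0029 0.006 ] rows 0.08660614486734354 0.05341511333806708
q now [-1.1638  0.9506  1.7484  0.9038  1.6303 -1.2255] goal [array([-1.1641,  0.9578,  1.75  ,  0.9036,  1.6279, -1.2265])]
```

View pics/w3.png

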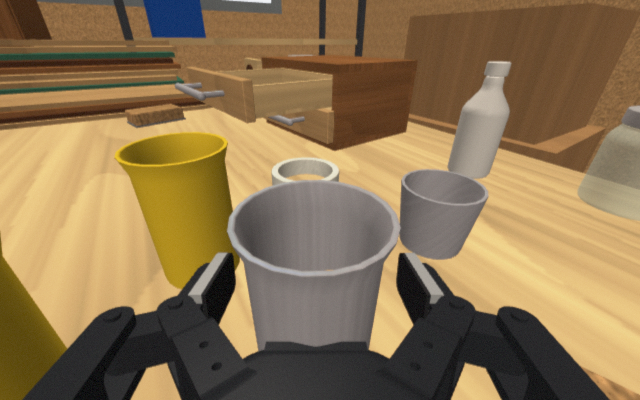

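View pics/s3.png

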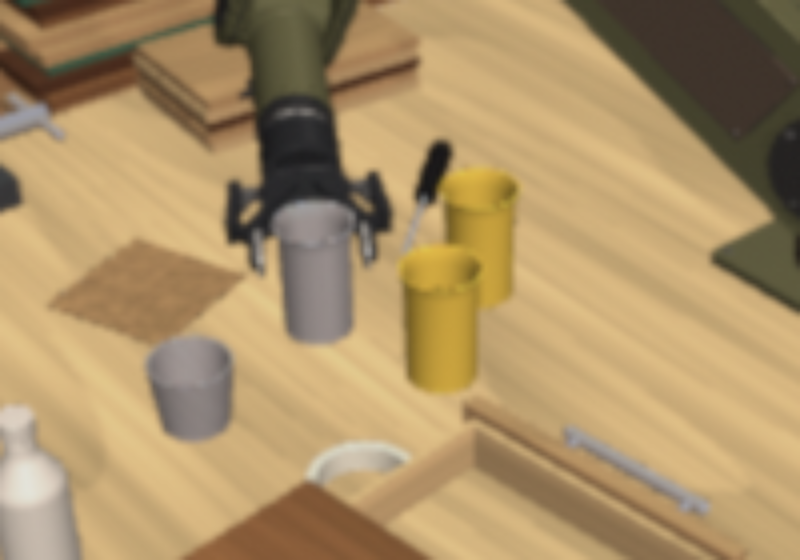

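>>> step_arm(plan=[{"x": -3, "y": -1, "z": 1, "wx": 0, "wy": 0, "wz": 0, "grip": 40}, {"x": -3, "y": -1, "z": 1, "wx": 0, "wy": 0, "wz": 0, "grip": 40}, {"x": -3, "y": -1, "z": 1, "wx": 0, "wy": 0, "wz": 0, "grip": 40}, {"x": -3, "y": -1, "z": 1, "wx": 0, "wy": 0, "wz": 0, "grip": 40}, {"x": -3, "y": -1, "z": 1, "wx": 0, "wy": 0, "wz": 0, "grip": 40}, {"x": -3, "y": -1, "z": 1, "wx": 0, "wy": 0, "wz": 0, "grip": 40}])

```text
t: 4.48
position: [0.4592, -0.2264, 0.0622]
tool_rot: [-1.777, -1.029, -1.439]
force: [0.9, -0.7, -0.3]
gripper_width: 0.0614
```

```bash
python3 log.py
```

```text
t 4.4833 q [-1.1668  0.9574  1.7489  0.9031  1.6256 -1.2312] p [ 0.4592 -0.2264  0.0622] r [-1.7773 -1.0294 -1.4394] f [ 0.8565 -0.7495 -0.2597] w 0.06140721099548702
[[ 0.1009  0.865   0.4915]
 [ 0.1855 -0.5017  0.8449]
 [ 0.9775  0.0059 -0.2111]]
```

>>> step_arm(plan=[{"x": 15, "y": 0, "z": -3, "wx": 0, "wy": 0, "wz": 0, "grip": 40}, {"x": 45, "y": 0, "z": -10, "wx": 0, "wy": 0, "wz": 0, "grip": 40}, {"x": 80, "y": 0, "z": -17, "wx": 0, "wy": 0, "wz": 0, "grip": 40}, {"x": 115, "y": 1, "z": -25, "wx": 0, "wy": 0, "wz": 0, "grip": 40}, {"x": 145, "y": 1, "z": -31, "wx": 0, "wy": 0, "wz": 0, "grip": 40}, {"x": 160, "y": 1, "z": -34, "wx": 0, "wy": 0, "wz": 0, "grip": 40}, {"x": 160, "y": 1, "z": -34, "wx": 0, "wy": 0, "wz": 0, "grip": 40}])

```text
t: 5.07
position: [0.4596, -0.226, 0.2278]
tool_rot: [-1.779, -1.035, -1.44]
force: [0.8, -0.4, -4.0]
gripper_width: 0.0617
```

```bash
python3 log.py; python3 - <<'E'
from cell import arm
import cv2
cv2.imwrite("pics/s4.png",cv2.resize(arm.camera("scene")[60:240,190:410],(800,600)))
E
python3 go.py .575 .183 .235 60 12;python3 go.py .5 -.06 .235 60 12; python3 - <<'E'
from h import *; from kin import *
for az in(40,50,60,70):
  for c in ((.56,.22,.2),(.575,.2,.2)):
    R=Rt(az,12)@Z(np.radians(130));print(az,c,ik(np.array(c)+.0237*R[:,2],R),(R@Rt(az,12).T)@[0,0,1])
E
```

```text
t 5.0667 q [-1.1658  0.6882  1.7291  0.936   1.7983 -1.0033] p [ 0.4596 -0.226   0.2278] r [-1.779  -1.0349 -1.4401] f [ 0.7686 -0.4315 -3.9899] w 0.061718748984111324
[[ 0.0987  0.8652  0.4916]
 [ 0.19   -0.5013  0.8442]
 [ 0.9768  0.0101 -0.2139]]
t 5.12 d [  98.3715 -105.0567  423.6812] w [0.0033 0.0067 0.0072] rows 10.730432562464971 0.08301940798725357
q now [-1.1658  0.6911  1.7301  0.9346  1.7958 -1.0044] goal [array([-0.369 ,  0.5795,  2.157 ,  1.6291,  1.3177, -1.1568])]
t 5.12 d [ 44.7953 -48.0949 181.6916] w [0.0033 0.0067 0.0072] rows 4.633424881404553 0.08301940798725357
q now [-1.1658  0.6911  1.7301  0.9346  1.7958 -1.0044] goal [array([-0.9082,  0.6081,  2.0117,  1.1354,  1.5735, -1.0905])]
40 (0.56, 0.22, 0.2) [] [ 0.2257 -0.7888 -0.5718]
40 (0.575, 0.2, 0.2) [] [ 0.2257 -0.7888 -0.5718]
50 (0.56, 0.22, 0.2) [] [ 0.3593 -0.7376 -0.5718]
50 (0.575, 0.2, 0.2) [array([-0.2849,  0.6647,  2.313 ,  1.9468,  1.2982,  0.8539])] [ 0.3593 -0.7376 -0.5718]
60 (0.56, 0.22, 0.2) [array([-0.295 ,  0.66  ,  2.2291,  1.74  ,  1.3112,  0.9525])] [ 0.4819 -0.664  -0.5718]
60 (0.575, 0.2, 0.2) [array([-0.3306,  0.6609,  2.1853,  1.6941,  1.3145,  0.998 ])] [ 0.4819 -0.664  -0.5718]
70 (0.56, 0.22, 0.2) [array([-0.3134,  0.668 ,  2.0957,  1.5255,  1.3632,  1.0845])] [ 0.5899 -0.5702 -0.5718]
70 (0.575, 0.2, 0.2) [array([-0.3438,  0.6738,  2.0513,  1.4898,  1.3774,  1.123 ])] [ 0.5899 -0.5702 -0.5718]
```

View pics/s4.png

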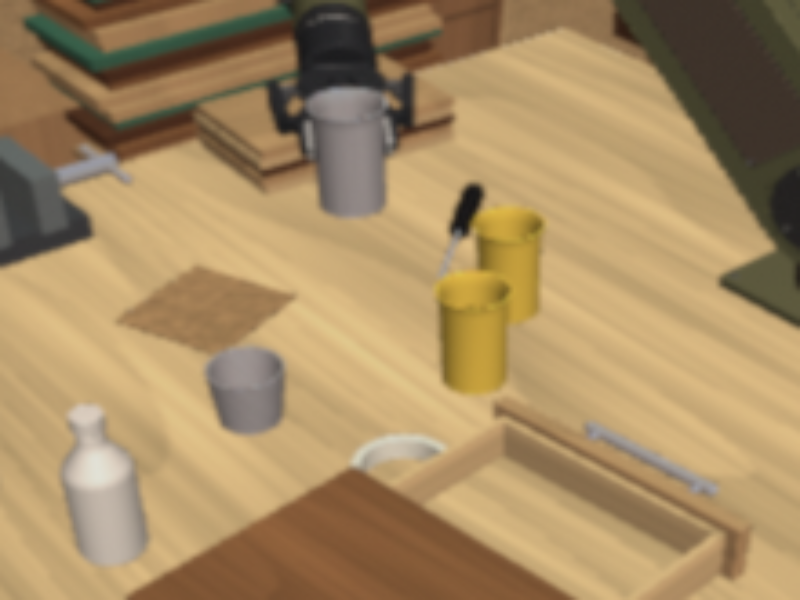

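```bash
python3 go.py .548 .228 .235 60 12
```

```text
t 5.12 d [ 104.1651 -150.9807  448.4082] w [0.0033 0.0067 0.0072] rows 11.618091474925095 0.08301940798725357
q now [-1.1658  0.6911  1.7301  0.9346  1.7958 -1.0044] goal [array([-0.284 ,  0.5695,  2.2395,  1.7289,  1.295 , -1.2349])]
```

>>> step_arm(plan=[{"x": 4, "y": -5, "z": 15, "wx": 0, "wy": 0, "wz": 0, "grip": 40}, {"x": 10, "y": -14, "z": 42, "wx": 0, "wy": 0, "wz": 0, "grip": 40}, {"x": 17, "y": -25, "z": 75, "wx": 0, "wy": 0, "wz": 0, "grip": 40}, {"x": 25, "y": -36, "z": 108, "wx": 0, "wy": 0, "wz": 0, "grip": 40}, {"x": 33, "y": -48, "z": 142, "wx": 0, "wy": 0, "wz": 0, "grip": 40}, {"x": 41, "y": -59, "z": 176, "wx": 0, "wy": 0, "wz": 0, "grip": 40}, {"x": 49, "y": -70, "z": 210, "wx": 0, "wy": 0, "wz": 0, "grip": 40}, {"x": 56, "y": -81, "z": 242, "wx": 0, "wy": 0, "wz": 0, "grip": 40}])

```text
t: 5.78
position: [0.5135, 0.0314, 0.2254]
tool_rot: [-1.782, -1.03, -1.434]
force: [0.9, -0.3, -2.6]
gripper_width: 0.0615
```

```bash
python3 log.py;python3 go.py .548 .228 .235 60 12
```

```text
t 5.7833 q [-0.8021  0.5887  2.1234  1.2313  1.4848 -1.1605] p [0.5135 0.0314 0.2254] r [-1.7822 -1.03   -1.4336] f [ 0.9148 -0.3009 -2.5619] w 0.06153457879393239
[[ 0.1056  0.8651  0.4904]
 [ 0.1888 -0.5016  0.8442]
 [ 0.9763  0.0034 -0.2162]]
t 5.78 d [ 50.3736 -68.8343 204.5377] w [0.0026 0.0085 0.003 ] rows 5.31440602848846 0.07516766028357538
q now [-0.8021  0.5887  2.1234  1.2313  1.4848 -1.1605] goal [array([-0.284 ,  0.5695,  2.2395,  1.7289,  1.295 , -1.2349])]
```

>>> step_arm(plan=[{"x": 8, "y": -11, "z": 32, "wx": 0, "wy": 0, "wz": 0, "grip": 40}, {"x": 16, "y": -22, "z": 64, "wx": 0, "wy": 0, "wz": 0, "grip": 40}, {"x": 24, "y": -33, "z": 97, "wx": 0, "wy": 0, "wz": 0, "grip": 40}, {"x": 32, "y": -44, "z": 130, "wx": 0, "wy": 0, "wz": 0, "grip": 40}, {"x": 40, "y": -55, "z": 164, "wx": 0, "wy": 0, "wz": 0, "grip": 40}, {"x": 47, "y": -65, "z": 190, "wx": 0, "wy": 0, "wz": 0, "grip": 40}, {"x": 50, "y": -69, "z": 204, "wx": 0, "wy": 0, "wz": 0, "grip": 40}, {"x": 50, "y": -69, "z": 204, "wx": 0, "wy": 0, "wz": 0, "grip": 40}])

```text
t: 6.45
position: [0.5569, 0.2511, 0.2268]
tool_rot: [-1.782, -1.032, -1.423]
force: [0.2, -1.2, -3.3]
gripper_width: 0.0616
```

```bash
python3 log.py;python3 go.py .548 .228 .195 60 12;python3 - <<'E'
from cell import arm
import cv2
cv2.imwrite("pics/s5.png",cv2.resize(arm.camera("scene")[100:300,200:440],(720,600)));cv2.imwrite("pics/w5.png",arm.camera("wrist"))
E
```

```text
t 6.45 q [-0.2766  0.5659  2.2418  1.7274  1.2818 -1.2311] p [0.5569 0.2511 0.2268] r [-1.7822 -1.032  -1.4235] f [ 0.2477 -1.2315 -3.326 ] w 0.061622413352402775
[[ 0.1106  0.8679  0.4843]
 [ 0.1905 -0.4968  0.8467]
 [ 0.9754 -0.0014 -0.2203]]
t 6.45 d [-36.08     3.9253   6.8377] w [-0.0039  0.0126 -0.0005] rows 0.88564594892967 0.10597498595515792
q now [-0.2766  0.5659  2.2418  1.7274  1.2818 -1.2311] goal [array([-0.284 ,  0.6739,  2.2626,  1.763 ,  1.3173, -1.365 ])]
```

View pics/s5.png

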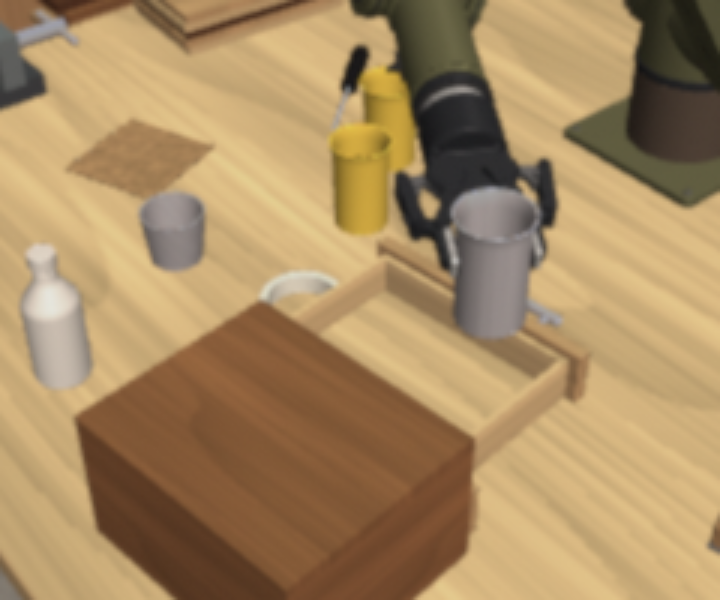

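View pics/w5.png

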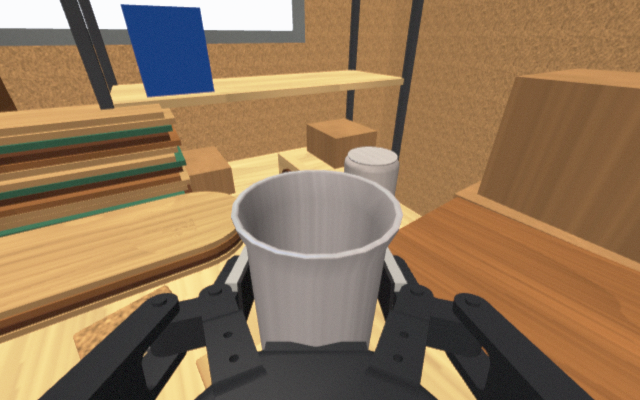

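>>> step_arm(plan=[{"x": 0, "y": 0, "z": 0, "wx": 0, "wy": 0, "wz": 0.1, "grip": 40}, {"x": 0, "y": 0, "z": 0, "wx": 0, "wy": 0, "wz": 0.22, "grip": 40}, {"x": -4, "y": 1, "z": 1, "wx": 0, "wy": 0, "wz": 0.34, "grip": 40}, {"x": -8, "y": 1, "z": 2, "wx": 0, "wy": 0, "wz": 0.46, "grip": 40}, {"x": -12, "y": 2, "z": 3, "wx": 0, "wy": 0, "wz": 0.58, "grip": 40}, {"x": -18, "y": 3, "z": 4, "wx": 0, "wy": 0, "wz": 0.7, "grip": 40}, {"x": -26, "y": 3, "z": 5, "wx": 0, "wy": 0, "wz": 0.82, "grip": 40}, {"x": -32, "y": 4, "z": 6, "wx": 0, "wy": 0, "wz": 0.94, "grip": 40}])

```text
t: 7.22
position: [0.5614, 0.2436, 0.1928]
tool_rot: [-1.869, -0.092, -0.811]
force: [0.7, -0.2, -2.5]
gripper_width: 0.061
```

```bash
python3 log.py;python3 go.py .548 .228 .195 60 12 75;python3 go.py .555 .215 .195 60 12 125;python3 - <<'E'
from cell import arm
import cv2
cv2.imwrite("pics/s6.png",cv2.resize(arm.camera("scene")[100:300,200:440],(720,600)))
E
```

```text
t 7.2167 q [-0.2905  0.6529  2.2531  1.7472  1.2987 -0.3855] p [0.5614 0.2436 0.1928] r [-1.8688 -0.0915 -0.8114] f [ 0.6534 -0.1691 -2.489 ] w 0.06098228481624157
[[ 0.7673  0.4147  0.4892]
 [-0.2953 -0.4487  0.8435]
 [ 0.5693 -0.7916 -0.2218]]
t 7.22 d [-4.2791 -0.5928  3.5172] w [0.0138 0.0044 0.3612] rows 0.1335903683833562 2.8929538910098787
q now [-0.2905  0.6529  2.2531  1.7472  1.2987 -0.3855] goal [array([-0.284 ,  0.6739,  2.2626,  1.763 ,  1.3173, -0.056 ])]
t 7.22 d [ 4.9305  8.1434 -4.0235] w [ 0.0152 -0.002   1.2339] rows 0.2478424811609403 9.874508417518896
q now [-0.2905  0.6529  2.2531  1.7472  1.2987 -0.3855] goal [array([-0.3109,  0.673 ,  2.2406,  1.7306,  1.3189,  0.841 ])]
```

View pics/s6.png

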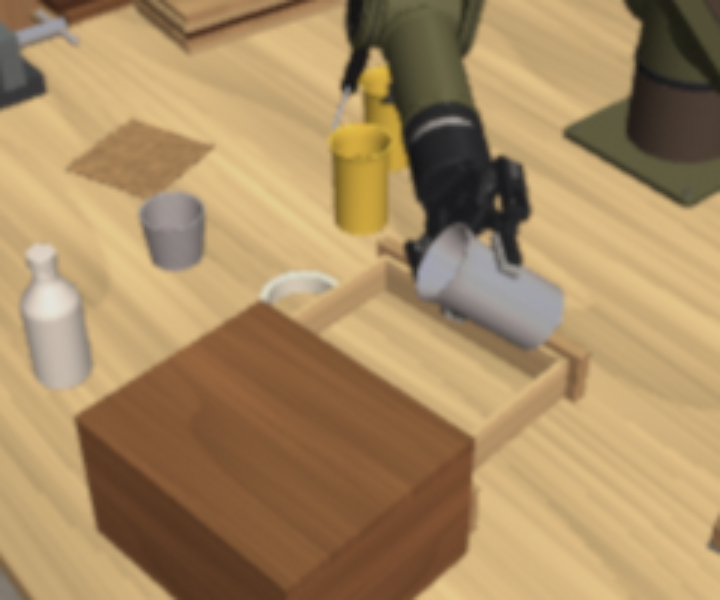

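The cup is tipped over the front-left of the drawer, with its mouth at (450,260), and the pour direction is right. I'll continue slowly.

>>> step_arm(plan=[{"x": -3, "y": 0, "z": 3, "wx": 0, "wy": 0, "wz": 0.12, "grip": 40}, {"x": -3, "y": 0, "z": 3, "wx": 0, "wy": 0, "wz": 0.24, "grip": 40}, {"x": -3, "y": 0, "z": 3, "wx": 0, "wy": 0, "wz": 0.34, "grip": 40}, {"x": -3, "y": 1, "z": 3, "wx": 0, "wy": 0, "wz": 0.42, "grip": 40}, {"x": -2, "y": 1, "z": 3, "wx": 0, "wy": 0, "wz": 0.48, "grip": 40}, {"x": -2, "y": 1, "z": 2, "wx": 0, "wy": 0, "wz": 0.54, "grip": 40}, {"x": -2, "y": 2, "z": 2, "wx": 0, "wy": 0, "wz": 0.6, "grip": 40}, {"x": -2, "y": 2, "z": 2, "wx": 0, "wy": 0, "wz": 0.66, "grip": 40}])

```text
t: 7.93
position: [0.5625, 0.2431, 0.1874]
tool_rot: [-1.737, 0.51, -0.345]
force: [0.2, 1.1, -1.7]
gripper_width: 0.0614
```

```bash
python3 log.py;python3 go.py .555 .215 .195 60 12 125;python3 - <<'E'
from cell import arm
import cv2
cv2.imwrite("pics/s7.png",cv2.resize(arm.camera("scene")[100:300,200:440],(720,600)))
E
```

```text
t 7.9333 q [-0.2899  0.6642  2.2541  1.7528  1.2975  0.2691] p [0.5625 0.2431 0.1874] r [-1.7372  0.5105 -0.3454] f [ 0.1558  1.0869 -1.706 ] w 0.061373126578570525
[[ 0.8581 -0.1508  0.4908]
 [-0.5117 -0.1718  0.8418]
 [-0.0426 -0.9735 -0.2246]]
t 7.93 d [ 7.4736 -1.8005 -5.3113] w [ 0.015  -0.0096  0.5662] rows 0.22407327716698627 4.533241383026971
q now [-0.2899  0.6642  2.2541  1.7528  1.2975  0.2691] goal [array([-0.3109,  0.673 ,  2.2406,  1.7306,  1.3189,  0.841 ])]
```

View pics/s7.png

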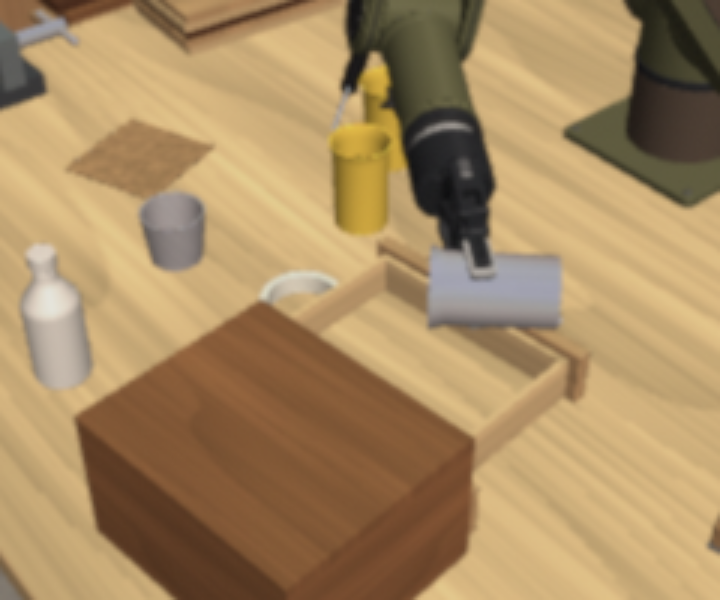

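>>> step_arm(plan=[{"x": 0, "y": 0, "z": 0, "wx": 0, "wy": 0, "wz": 0.05, "grip": 40}, {"x": 0, "y": 0, "z": 0, "wx": 0, "wy": 0, "wz": 0.1, "grip": 40}, {"x": 0, "y": 0, "z": 0, "wx": 0, "wy": 0, "wz": 0.15, "grip": 40}, {"x": 1, "y": 0, "z": -1, "wx": 0, "wy": 0, "wz": 0.2, "grip": 40}, {"x": 2, "y": 0, "z": -1, "wx": 0, "wy": 0, "wz": 0.25, "grip": 40}, {"x": 3, "y": 0, "z": -2, "wx": 0, "wy": 0, "wz": 0.3, "grip": 40}])

```text
t: 8.48
position: [0.5645, 0.2387, 0.187]
tool_rot: [-1.631, 0.763, -0.131]
force: [0.5, -0.2, -2.5]
gripper_width: 0.0614
```

```bash
python3 log.py;python3 - <<'E'
from cell import arm
import cv2
cv2.imwrite("pics/s8.png",cv2.resize(arm.camera("scene")[100:300,200:440],(720,600)))
E
```

```text
t 8.4833 q [-0.2988  0.6641  2.2488  1.7437  1.2972  0.5775] p [0.5645 0.2387 0.187 ] r [-1.6305  0.7631 -0.1308] f [ 0.5252 -0.215  -2.5449] w 0.06137816267837856
[[ 0.7733 -0.4     0.4919]
 [-0.541  -0.0119  0.8409]
 [-0.3305 -0.9164 -0.2256]]
```

View pics/s8.png

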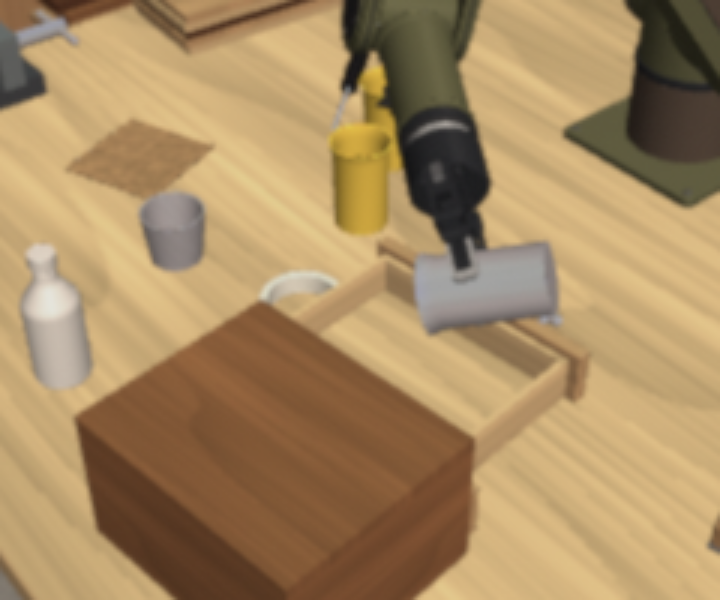

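>>> step_arm(plan=[{"x": 0, "y": 0, "z": 0, "wx": 0, "wy": 0, "wz": 0.05, "grip": 40}, {"x": 0, "y": 0, "z": 0, "wx": 0, "wy": 0, "wz": 0.1, "grip": 40}, {"x": 0, "y": 0, "z": 0, "wx": 0, "wy": 0, "wz": 0.15, "grip": 40}, {"x": 0, "y": 0, "z": 0, "wx": 0, "wy": 0, "wz": 0.2, "grip": 40}, {"x": 0, "y": 0, "z": 0, "wx": 0, "wy": 0, "wz": 0.25, "grip": 40}])

```text
t: 8.95
position: [0.5649, 0.2375, 0.1866]
tool_rot: [-1.521, 0.962, 0.047]
force: [-0.5, -0.1, -1.7]
gripper_width: 0.0613
```

```bash
python3 log.py;python3 - <<'E'
from cell import arm
import cv2
cv2.imwrite("pics/s9.png",cv2.resize(arm.camera("scene")[100:300,200:440],(720,600)))
E
```

```text
t 8.95 q [-0.3008  0.6647  2.2486  1.7432  1.2967  0.8283] p [0.5649 0.2375 0.1866] r [-1.5205  0.962   0.0474] f [-0.4949 -0.1025 -1.6678] w 0.06133507633085458
[[ 0.6486 -0.5797  0.4932]
 [-0.5284  0.1234  0.84  ]
 [-0.5478 -0.8054 -0.2263]]
```

View pics/s9.png

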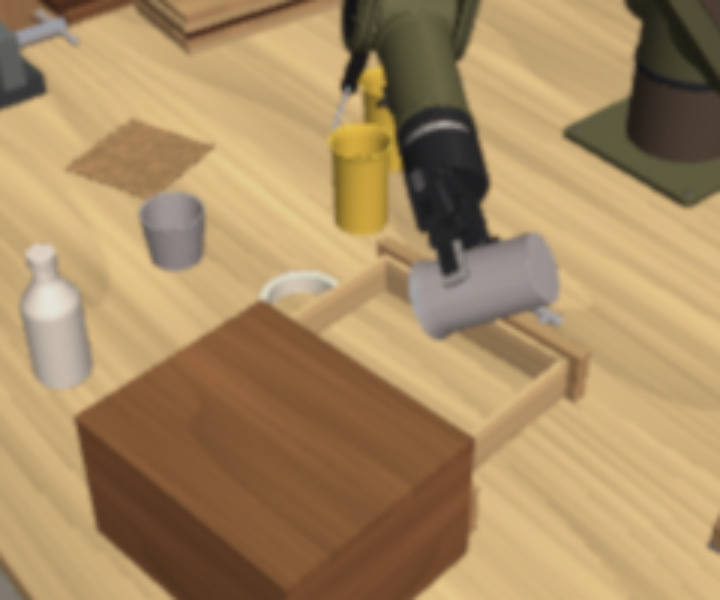

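```bash
python3 - <<'E'
from cell import arm
import cv2,numpy as np
a=cv2.resize(arm.camera("top")[120:260,170:350],(720,560));w=arm.camera("wrist")
cv2.imwrite("pics/t9.png",a);cv2.imwrite("pics/w9.png",w);print(arm.read_state()["force"])
E
```

```text
[ 0.5025739   0.58087664 -1.77355103]
```

View pics/t9.png

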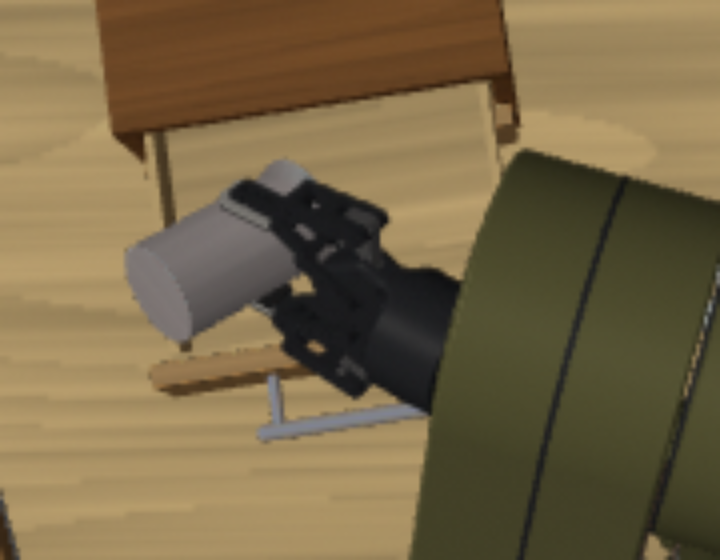

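View pics/w9.png

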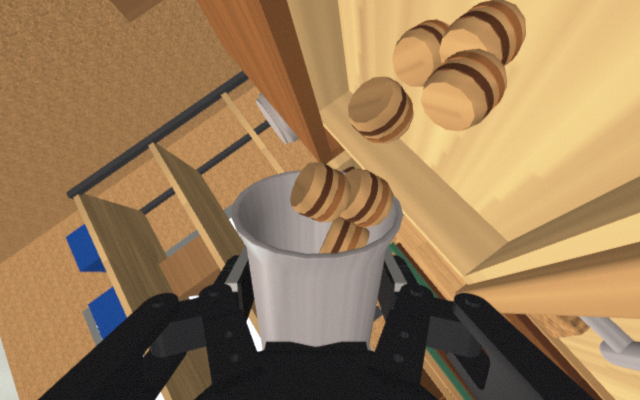

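The wrist view shows four plugs out over the drawer, at about (375,110) to (490,40). Three or more are sliding out of the mouth at about (340,205). I'll tilt a little more and hold.

>>> step_arm(plan=[{"x": 0, "y": 0, "z": 0, "wx": 0, "wy": 0, "wz": 0.05, "grip": 40}, {"x": 0, "y": 0, "z": 0, "wx": 0, "wy": 0, "wz": 0.1, "grip": 40}, {"x": 0, "y": 0, "z": 0, "wx": 0, "wy": 0, "wz": 0.15, "grip": 40}, {"x": 0, "y": 0, "z": 0, "wx": 0, "wy": 0, "wz": 0.2, "grip": 40}, {"x": 0, "y": 0, "z": 0, "wx": 0, "wy": 0, "wz": 0.2, "grip": 40}, {"x": 0, "y": 0, "z": 0, "wx": 0, "wy": 0, "wz": 0.2, "grip": 40}])

```text
t: 9.6
position: [0.565, 0.2374, 0.1869]
tool_rot: [-1.422, 1.107, 0.186]
force: [0.2, -0.7, -2.2]
gripper_width: 0.0615
```

```bash
python3 log.py; python3 - <<'E'
from cell import arm
import cv2,numpy as np
w=arm.camera("wrist")
cv2.imwrite("pics/w10.png",w);print(arm.read_state()["force"])
cv2.imwrite("pics/s10.png",cv2.resize(arm.camera("scene")[100:300,200:440],(720,600)))
E
```

```text
t 9.6 q [-0.301   0.6646  2.2485  1.7435  1.2973  1.0228] p [0.565  0.2374 0.1869] r [-1.4222  1.107   0.186 ] f [ 0.2429 -0.6812 -2.2365] w 0.06151188007835503
[[ 0.5245 -0.6938  0.4935]
 [-0.4944  0.2238  0.84  ]
 [-0.6932 -0.6846 -0.2256]]
[ 0.38607939  0.07253208 -2.16262156]
```

View pics/w10.png

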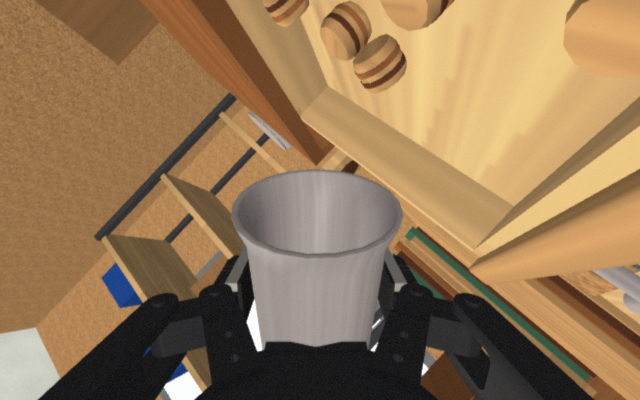

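View pics/s10.png

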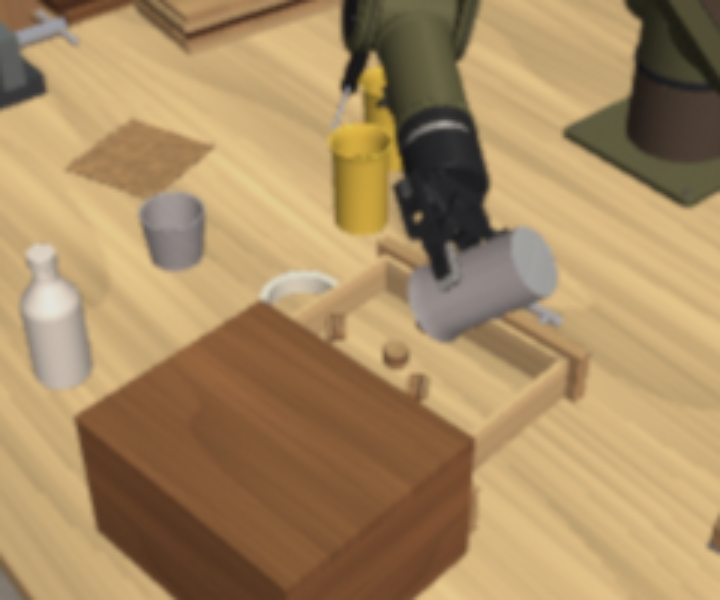

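```bash
python3 go.py .548 .20 .245 60 12 60;python3 go.py .548 .20 .245 60 12 0
```

```text
t 9.7 d [-31.1211 -36.5525 -29.3601] w [ 0.0183 -0.0103 -1.3178] rows 1.3494655026360771 10.546790934198855
q now [-0.3008  0.6646  2.2485  1.7435  1.2973  1.0238] goal [array([-0.3532,  0.5457,  2.2192,  1.6513,  1.3136, -0.1394])]
t 9.7 d [-31.1211 -36.5525 -29.3601] w [ 0.025   0.0002 -2.365 ] rows 1.3494655026360771 18.926005639658122
q now [-0.3008  0.6646  2.2485  1.7435  1.2973  1.0238] goal [array([-0.3532,  0.5457,  2.2192,  1.6513,  1.3136, -1.1866])]
```

>>> step_arm(plan=[{"x": -12, "y": -14, "z": -11, "wx": 0, "wy": 0, "wz": 0, "grip": 40}, {"x": -31, "y": -36, "z": -29, "wx": 0, "wy": 0, "wz": -0.1, "grip": 40}, {"x": -31, "y": -36, "z": -29, "wx": 0, "wy": 0, "wz": -0.22, "grip": 40}, {"x": -31, "y": -36, "z": -29, "wx": 0, "wy": 0, "wz": -0.34, "grip": 40}, {"x": -31, "y": -36, "z": -29, "wx": 0, "wy": 0, "wz": -0.46, "grip": 40}, {"x": -31, "y": -36, "z": -29, "wx": 0, "wy": 0, "wz": -0.58, "grip": 40}, {"x": -31, "y": -36, "z": -29, "wx": 0, "wy": 0, "wz": -0.7, "grip": 40}, {"x": -31, "y": -36, "z": -29, "wx": 0, "wy": 0, "wz": -0.82, "grip": 40}])

```text
t: 10.37
position: [0.5592, 0.2205, 0.2396]
tool_rot: [-1.761, 0.446, -0.403]
force: [-0.2, 0.5, -2.3]
gripper_width: 0.0616
```

```bash
python3 go.py .548 .20 .245 60 12 0;
```

```text
t 10.37 d [ 0.5607 -0.3572 -0.2483] w [ 0.0195  0.0091 -1.5371] rows 0.017018556147811094 12.301132065347385
q now [-0.3476  0.5296  2.2202  1.6519  1.2908  0.3662] goal [array([-0.3532,  0.5457,  2.2192,  1.6513,  1.3136, -1.1866])]
```

>>> step_arm(plan=[{"x": 0, "y": 0, "z": 0, "wx": 0, "wy": 0, "wz": -0.12, "grip": 40}, {"x": 0, "y": 0, "z": 0, "wx": 0, "wy": 0, "wz": -0.24, "grip": 40}, {"x": 0, "y": 0, "z": 0, "wx": 0, "wy": 0, "wz": -0.36, "grip": 40}, {"x": 0, "y": 0, "z": 0, "wx": 0, "wy": 0, "wz": -0.48, "grip": 40}, {"x": 0, "y": 0, "z": 0, "wx": 0, "wy": 0, "wz": -0.6, "grip": 40}, {"x": 0, "y": 0, "z": 0, "wx": 0, "wy": 0, "wz": -0.72, "grip": 40}, {"x": 0, "y": 0, "z": 0, "wx": 0, "wy": 0, "wz": -0.84, "grip": 40}, {"x": 0, "y": 0, "z": 0, "wx": 0, "wy": 0, "wz": -0.96, "grip": 40}])

```text
t: 11.03
position: [0.559, 0.2206, 0.2396]
tool_rot: [-1.883, -0.453, -1.068]
force: [0.2, 0.6, -1.1]
gripper_width: 0.0614
```

```bash
python3 go.py .50 -.06 .24 60 12 0; python3 - <<'E'
from cell import arm
from h import *; from kin import *
m=arm.camera_model("top")
for u,v in((547,262),(620,262),(550,365),(620,370),(548,145),(607,200)):print("b",onz(m,u,v,.05))
for az in(30,45,60,75,90,105):
    R=Rt(az,12);p=np.array([.539,-.388,.072])+.0237*R[:,2]
    for q in ik(p,R,np.array([-1.1,.95,1.6,.9,1.6,-1.2])): print("G",az,q,mid(q)[1:])
E
```

```text
t 11.03 d [  -2.1261  109.2219 -241.2162] w [ 0.0117  0.0158 -0.5695] rows 6.3501262121859785 4.56028874755868
q now [-0.3476  0.5296  2.2205  1.6516  1.291  -0.6016] goal [array([-0.9082,  0.5983,  2.0089,  1.1354,  1.5787, -1.0792])]
b [ 0.3519 -0.5535  0.05  ]
b [ 0.3481 -0.7347  0.05  ]
b [ 0.1012 -0.538   0.05  ]
b [ 0.0871 -0.7054  0.05  ]
b [ 0.6556 -0.5837  0.05  ]
b [ 0.5064 -0.7197  0.05  ]
G 30 [-1.227   0.952   1.7439  1.3192  1.4583 -1.1298] (array([ 0.1841, -0.3889,  0.5201]), array([ 0.2446, -0.558 ,  0.1443]))
G 45 [-1.1878  0.9907  1.5298  1.1228  1.6247 -1.0048] (array([ 0.2081, -0.4035,  0.483 ]), array([ 0.2987, -0.6284,  0.1443]))
G 60 [-1.1295  1.0443  1.3166  0.9776  1.8176 -0.9316] (array([ 0.2439, -0.4173,  0.4402]), array([ 0.3691, -0.6824,  0.1443]))
G 75 [-1.0587  1.1063  1.1091  0.8617  2.0201 -0.9018] (array([ 0.2879, -0.4261,  0.3945]), array([ 0.4511, -0.7163,  0.1443]))
G 90 [-0.98    1.1708  0.9134  0.7541  2.2212 -0.9151] (array([ 0.3369, -0.4266,  0.3488]), array([ 0.539 , -0.7279,  0.1443]))
G 105 [-0.8962  1.2321  0.7385  0.6282  2.4104 -0.9843] (array([ 0.3874, -0.4167,  0.3064]), array([ 0.627 , -0.7163,  0.1443]))
```

```bash
python3 - <<'E'
from h import *; from kin import *
for az in(0,10,15,20,25,30):
    R=Rt(az,12);p=np.array([.539,-.388,.072])+.0237*R[:,2]
    for q in ik(p,R,np.array([-1.1,.95,1.6,.9,1.6,-1.2])): print("G",az,q,mid(q)[1:])
E
```

```text
G 0 [-1.1937  0.9574  2.1496  1.9408  1.3487 -1.5378] (array([ 0.1938, -0.3746,  0.5605]), array([ 0.1991, -0.388 ,  0.1443]))
G 10 [-1.2282  0.9396  2.0209  1.6981  1.3346 -1.3872] (array([ 0.1791, -0.3764,  0.554 ]), array([ 0.2043, -0.4471,  0.1443]))
G 15 [-1.2353  0.9373  1.9534  1.5894  1.3497 -1.3142] (array([ 0.1766, -0.3784,  0.5477]), array([ 0.2107, -0.476 ,  0.1443]))
G 20 [-1.2369  0.9389  1.8845  1.49    1.3768 -1.2463] (array([ 0.1769, -0.3812,  0.5399]), array([ 0.2196, -0.5043,  0.1443]))
G 25 [-1.2339  0.9439  1.8146  1.4001  1.4136 -1.1847] (array([ 0.1795, -0.3847,  0.5306]), array([ 0.231 , -0.5317,  0.1443]))
G 30 [-1.227   0.952   1.7439  1.3192  1.4583 -1.1298] (array([ 0.1841, -0.3889,  0.5201]), array([ 0.2446, -0.558 ,  0.1443]))
```

>>> step_arm(plan=[{"x": 0, "y": 17, "z": -38, "wx": 0, "wy": 0, "wz": -0.12, "grip": 40}, {"x": 0, "y": 34, "z": -76, "wx": 0, "wy": 0, "wz": -0.24, "grip": 40}, {"x": 0, "y": 51, "z": -114, "wx": 0, "wy": 0.01, "wz": -0.36, "grip": 40}, {"x": -1, "y": 68, "z": -152, "wx": 0.01, "wy": 0.01, "wz": -0.48, "grip": 40}, {"x": -2, "y": 86, "z": -190, "wx": 0.01, "wy": 0.015, "wz": -0.57, "grip": 40}, {"x": -2, "y": 102, "z": -226, "wx": 0.012, "wy": 0.016, "wz": -0.57, "grip": 40}, {"x": -2, "y": 109, "z": -241, "wx": 0.012, "wy": 0.016, "wz": -0.57, "grip": 40}, {"x": -2, "y": 109, "z": -241, "wx": 0.012, "wy": 0.016, "wz": -0.57, "grip": 40}])

```text
t: 11.7
position: [0.5129, -0.0451, 0.2345]
tool_rot: [-1.778, -1.026, -1.442]
force: [0.3, -0.0, -1.8]
gripper_width: 0.0613
```

```bash
python3 go.py .50 -.28 .24 45 12 0; python3 - <<'E'
from cell import arm
import cv2,numpy as np
cv2.imwrite("pics/t11.png",cv2.resize(arm.camera("top")[50:250,170:370],(600,600),interpolation=cv2.INTER_CUBIC))
cv2.imwrite("pics/w11.png",arm.camera("wrist"))
E
```

```text
t 11.7 d [ -39.1939  113.1896 -182.7907] w [-0.2501  0.0009  0.059 ] rows 5.24080922351935 2.0558679833848137
q now [-0.914   0.5998  2.003   1.135   1.5791 -1.0807] goal [array([-1.1806,  0.6617,  1.7855,  1.1331,  1.6521, -0.9366])]
```

View pics/t11.png

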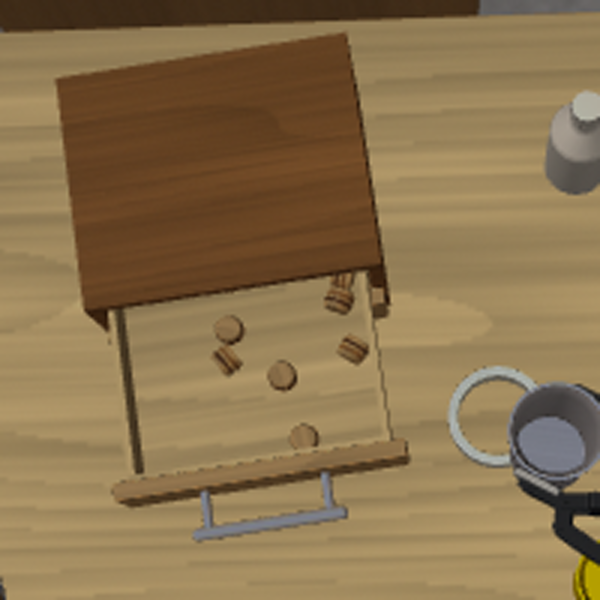

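View pics/w11.png

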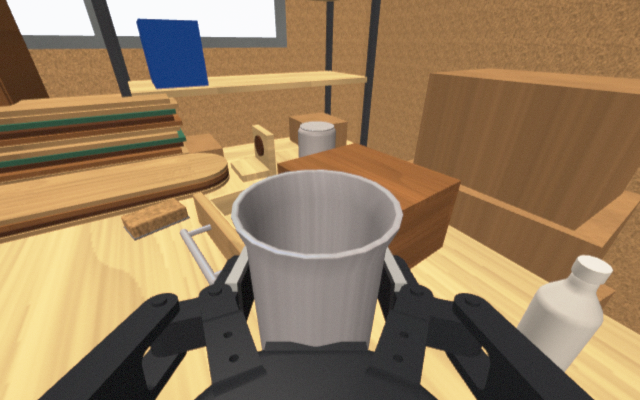

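The cup is empty: the top view shows its bare bottom at (550,445). Seven plugs are visible in the drawer, and one may be under the cabinet roof near (343,280). I'll enlarge that area.

```bash
python3 - <<'E'
import cv2
from cell import arm
t=arm.camera("top")
cv2.imwrite("pics/t12.png",cv2.resize(t[130:220,260:320],(480,600)[::1],interpolation=cv2.INTER_CUBIC))
cv2.imwrite("pics/s12.png",cv2.resize(arm.camera("scene")[170:260,280:400],(800,600),interpolation=cv2.INTER_CUBIC))
E
```

```text
(no output)
```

View pics/t12.png

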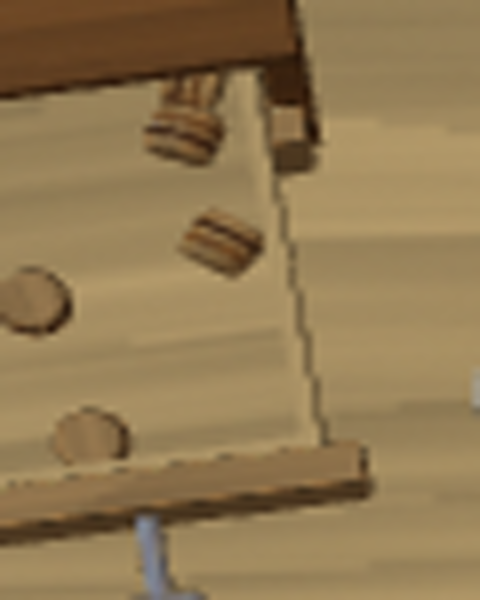

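View pics/s12.png

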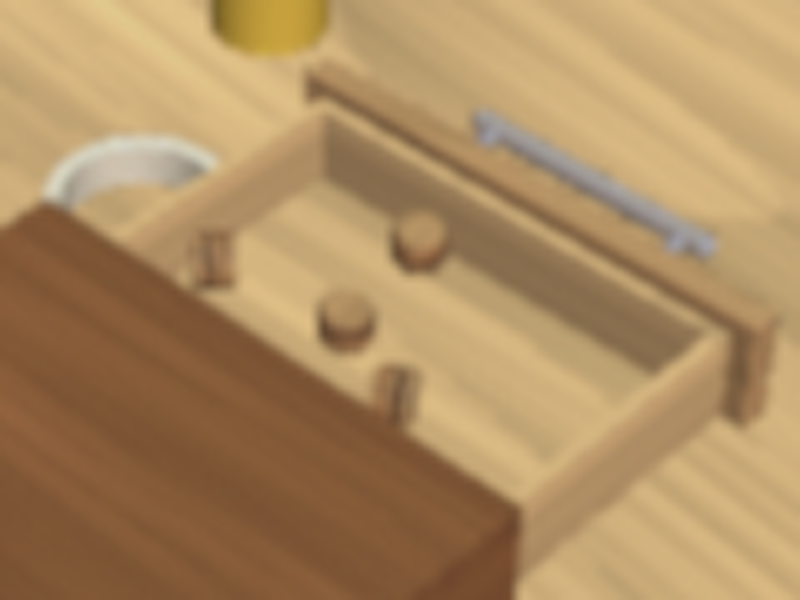

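>>> step_arm(plan=[{"x": -8, "y": 22, "z": -36, "wx": -0.05, "wy": 0, "wz": 0.01, "grip": 40}, {"x": -16, "y": 44, "z": -72, "wx": -0.1, "wy": 0, "wz": 0.02, "grip": 40}, {"x": -24, "y": 66, "z": -108, "wx": -0.15, "wy": 0, "wz": 0.035, "grip": 40}, {"x": -32, "y": 90, "z": -145, "wx": -0.2, "wy": 0, "wz": 0.047, "grip": 40}, {"x": -39, "y": 113, "z": -183, "wx": -0.25, "wy": 0, "wz": 0.059, "grip": 40}, {"x": -39, "y": 113, "z": -183, "wx": -0.25, "wy": 0, "wz": 0.059, "grip": 40}])

```text
t: 12.4
position: [0.5164, -0.2608, 0.235]
tool_rot: [-1.964, -0.812, -1.587]
force: [0.0, -0.4, -2.3]
gripper_width: 0.0613
```

```bash
python3 go.py .539 -.388 .15 15 12 0
```

```text
t 12.4 d [-98.881  117.6702 -34.1202] w [-0.514   0.002   0.1066] rows 3.775581308935719 4.201084417467645
q now [-1.1781  0.6598  1.7894  1.1326  1.6499 -0.9352] goal [array([-1.2353,  0.787 ,  1.9565,  1.5562,  1.3494, -1.1634])]
```

>>> step_arm(plan=[{"x": -20, "y": 25, "z": -8, "wx": -0.1, "wy": 0, "wz": 0.02, "grip": 40}, {"x": -40, "y": 50, "z": -15, "wx": -0.2, "wy": 0, "wz": 0.04, "grip": 40}, {"x": -60, "y": 75, "z": -22, "wx": -0.3, "wy": 0, "wz": 0.06, "grip": 40}, {"x": -80, "y": 98, "z": -29, "wx": -0.41, "wy": 0, "wz": 0.085, "grip": 40}, {"x": -99, "y": 118, "z": -34, "wx": -0.514, "wy": 0.002, "wz": 0.107, "grip": 40}, {"x": -99, "y": 118, "z": -34, "wx": -0.514, "wy": 0.002, "wz": 0.107, "grip": 40}, {"x": -99, "y": 118, "z": -34, "wx": -0.514, "wy": 0.002, "wz": 0.107, "grip": 40}])

```text
t: 12.98
position: [0.5619, -0.3786, 0.1445]
tool_rot: [-2.296, -0.303, -1.859]
force: [-0.5, -0.1, -2.0]
gripper_width: 0.0614
```

```bash
python3 log.py; python3 go.py .539 -.388 .083 15 12 0;python3 - <<'E'
from cell import arm
import cv2,numpy as np
cv2.imwrite("pics/t13.png",cv2.resize(arm.camera("top")[130:330,360:560],(600,600),interpolation=cv2.INTER_CUBIC))
E
```

```text
t 12.9833 q [-1.2324  0.7882  1.9581  1.5541  1.351  -1.1611] p [ 0.5619 -0.3786  0.1445] r [-2.2963 -0.3034 -1.8591] f [-0.532  -0.1276 -2.021 ] w 0.06138517747926788
[[ 0.2014  0.2636  0.9434]
 [ 0.0499 -0.9646  0.2589]
 [ 0.9782 -0.005  -0.2074]]
t 12.98 d [-65.3136   3.5115  12.3761] w [-0.0059 -0.0005 -0.0039] rows 1.5963681150750444 0.0568765852875114
q now [-1.2324  0.7882  1.9581  1.5541  1.351  -1.1611] goal [array([-1.2353,  0.9161,  1.9555,  1.5851,  1.3494, -1.2946])]
```

View pics/t13.png

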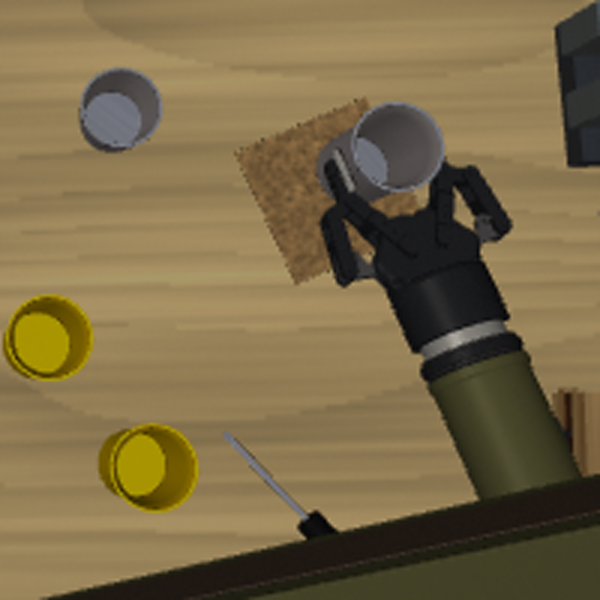

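Everything is clear, and the cup is above the mat. Lowering.

>>> step_arm(plan=[{"x": -20, "y": 1, "z": 4, "wx": -0.003, "wy": 0, "wz": -0.002, "grip": 40}, {"x": -42, "y": 2, "z": 8, "wx": -0.006, "wy": 0, "wz": -0.004, "grip": 40}, {"x": -60, "y": 3, "z": 11, "wx": -0.006, "wy": 0, "wz": -0.004, "grip": 40}, {"x": -65, "y": 4, "z": 12, "wx": -0.006, "wy": 0, "wz": -0.004, "grip": 40}, {"x": -65, "y": 4, "z": 12, "wx": -0.006, "wy": 0, "wz": -0.004, "grip": 40}])

```text
t: 13.45
position: [0.562, -0.3831, 0.0794]
tool_rot: [-2.299, -0.308, -1.866]
force: [-0.7, 1.0, -1.3]
gripper_width: 0.0617
```

```bash
python3 log.py; python3 go.py .539 -.388 .071 15 12 0
```

```text
t 13.45 q [-1.2352  0.9149  1.9509  1.5827  1.3516 -1.2915] p [ 0.562  -0.3831  0.0794] r [-2.2994 -0.308  -1.8662] f [-0.7313  0.9558 -1.3469] w 0.0616733142606347
[[ 0.1983  0.2611  0.9447]
 [ 0.0563 -0.9653  0.255 ]
 [ 0.9785  0.0026 -0.2061]]
t 13.45 d [-13.0836  -1.2656   2.4324] w [-0.0018 -0.0019  0.003 ] rows 0.3205711629836021 0.031949908668547744
q now [-1.2352  0.9149  1.9509  1.5827  1.3516 -1.2915] goal [array([-1.2353,  0.9392,  1.9532,  1.5898,  1.3498, -1.316 ])]
```

>>> step_arm(plan=[{"x": -5, "y": -1, "z": 1, "wx": 0, "wy": 0, "wz": 0, "grip": 40}, {"x": -9, "y": -1, "z": 2, "wx": 0, "wy": 0, "wz": 0, "grip": 40}, {"x": -12, "y": -1, "z": 2, "wx": 0, "wy": 0, "wz": 0, "grip": 40}, {"x": -12, "y": -1, "z": 2, "wx": 0, "wy": 0, "wz": 0, "grip": 40}])

```text
t: 13.78
position: [0.5613, -0.3823, 0.0674]
tool_rot: [-2.3, -0.309, -1.866]
force: [0.2, 0.1, -2.1]
gripper_width: 0.0616
```

>>> step_arm(plan=[{"x": -1, "y": 0, "z": 0, "wx": 0, "wy": 0, "wz": 0, "grip": 40}, {"x": -2, "y": 0, "z": 0, "wx": 0, "wy": 0, "wz": 0, "grip": 40}, {"x": -2, "y": 0, "z": 0, "wx": 0, "wy": 0, "wz": 0, "grip": 40}])

```text
t: 14.03
position: [0.561, -0.3824, 0.0665]
tool_rot: [-2.298, -0.309, -1.869]
force: [1.4, -0.2, 1.7]
gripper_width: 0.0615
```

Fz changed from -2.1 to +1.7, so the cup has touched the mat. Releasing.

>>> step_arm(plan=[{"x": 0, "y": 0, "z": 0, "wx": 0, "wy": 0, "wz": 0, "grip": 70}, {"x": 0, "y": 0, "z": 0, "wx": 0, "wy": 0, "wz": 0, "grip": 85}, {"x": 0, "y": 0, "z": 0, "wx": 0, "wy": 0, "wz": 0, "grip": 85}, {"x": 0, "y": 0, "z": 0, "wx": 0, "wy": 0, "wz": 0, "grip": 85}, {"x": 0, "y": 0, "z": 0, "wx": 0, "wy": 0, "wz": 0, "grip": 85}])

```text
t: 14.45
position: [0.561, -0.3825, 0.0665]
tool_rot: [-2.298, -0.309, -1.869]
force: [-0.8, -0.0, 0.7]
gripper_width: 0.0849
```

```bash
python3 log.py; python3 - <<'E'
from cell import arm
import cv2
cv2.imwrite("pics/w14.png",arm.camera("wrist"))
E
```

```text
t 14.45 q [-1.237   0.941   1.9506  1.5871  1.3543 -1.3192] p [ 0.561  -0.3825  0.0665] r [-2.2977 -0.3093 -1.8689] f [-0.7565 -0.0024  0.7147] w 0.0849210250912107
[[ 0.1961  0.2615  0.9451]
 [ 0.0569 -0.9652  0.2552]
 [ 0.9789  0.0038 -0.2042]]
```

View pics/w14.png

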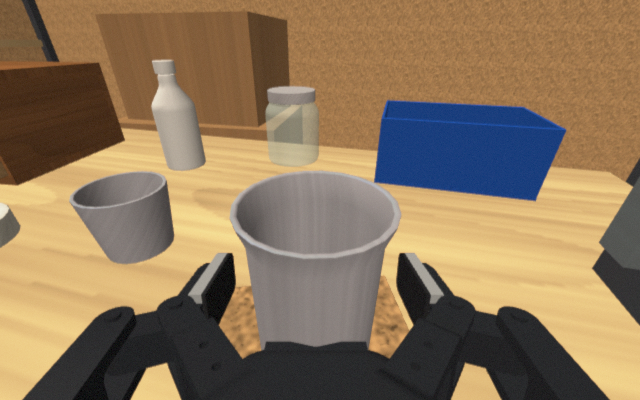

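```bash
python3 - <<'E'
from cell import arm
from h import *; from kin import *
s=arm.read_state();R=Ro.from_rotvec(s["tool_rot"]).as_matrix()
for d in(.08,.1,.12):
  for up in (0,.1,.2): print(d,up,ik(s["position"]-d*R[:,2]+[0,0,up],R,s["q"]))
E
```

```text
0.08 0 [array([-1.3886,  0.9094,  1.9678,  1.4379,  1.3936, -1.3069])]
0.08 0.1 [array([-1.3886,  0.716 ,  1.9603,  1.4053,  1.4236, -1.1056])]
0.08 0.2 [array([-1.3886,  0.5356,  1.9089,  1.3762,  1.4653, -0.8757])]
0.1 0 [array([-1.4265,  0.9015,  1.9675,  1.4002,  1.4048, -1.3002])]
0.1 0.1 [array([-1.4265,  0.7084,  1.9582,  1.3706,  1.4422, -1.0992])]
0.1 0.2 [array([-1.4265,  0.5291,  1.9051,  1.3468,  1.4914, -0.8706])]
0.12 0 [array([-1.4642,  0.8936,  1.9654,  1.3627,  1.4168, -1.2922])]
0.12 0.1 [array([-1.4642,  0.7012,  1.9543,  1.3363,  1.4616, -1.092 ])]
0.12 0.2 [array([-1.4642,  0.5232,  1.8996,  1.3179,  1.518 , -0.8654])]
```

Fine. I'll back off 110 mm, then lift 180 mm (tool x +176, z −37).

>>> step_arm(plan=[{"x": 0, "y": 0, "z": -20, "wx": 0, "wy": 0, "wz": 0, "grip": 85}, {"x": 0, "y": 0, "z": -50, "wx": 0, "wy": 0, "wz": 0, "grip": 85}, {"x": 0, "y": 0, "z": -80, "wx": 0, "wy": 0, "wz": 0, "grip": 85}, {"x": 0, "y": 0, "z": -110, "wx": 0, "wy": 0, "wz": 0, "grip": 85}, {"x": 40, "y": 0, "z": -118, "wx": 0, "wy": 0, "wz": 0, "grip": 85}, {"x": 80, "y": 0, "z": -127, "wx": 0, "wy": 0, "wz": 0, "grip": 85}, {"x": 120, "y": 0, "z": -135, "wx": 0, "wy": 0, "wz": 0, "grip": 85}, {"x": 160, "y": 0, "z": -143, "wx": 0, "wy": 0, "wz": 0, "grip": 85}])

```text
t: 15.17
position: [0.4567, -0.4098, 0.2535]
tool_rot: [-2.297, -0.306, -1.868]
force: [0.7, -1.7, 0.1]
gripper_width: 0.0849
```

```bash
python3 log.py; python3 - <<'E'
from cell import arm
from h import *
t=arm.camera("top");m=arm.camera_model("top");s=arm.camera_model("scene");sc=arm.camera("scene")
cv2.imwrite("pics/t15.png",cv2.resize(t[130:330,360:560],(600,600),interpolation=cv2.INTER_CUBIC))
cv2.imwrite("pics/s15.png",cv2.resize(sc[80:220,190:350],(685,600),interpolation=cv2.INTER_CUBIC))
E
```

```text
t 15.1667 q [-1.446   0.5864  1.9284  1.3387  1.4848 -0.9497] p [ 0.4567 -0.4098  0.2535] r [-2.2972 -0.3059 -1.8682] f [ 0.6898 -1.6856  0.0597] w 0.08491360860847462
[[ 0.1966  0.2606  0.9452]
 [ 0.0545 -0.9654  0.2548]
 [ 0.979   0.0014 -0.204 ]]
```

View pics/t15.png

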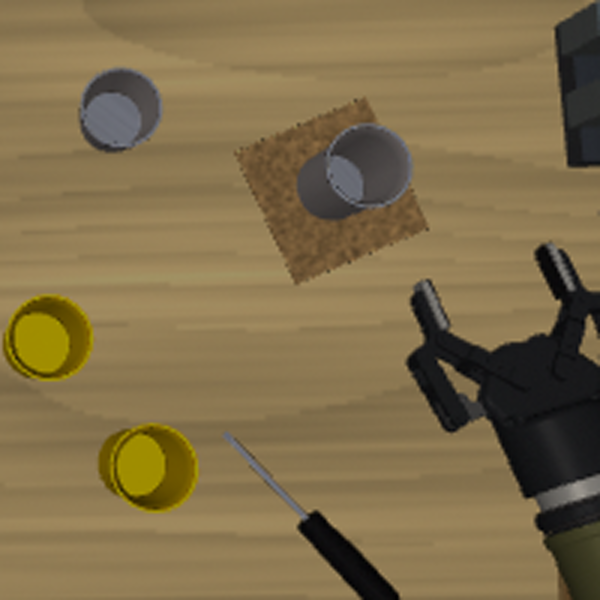

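View pics/s15.png

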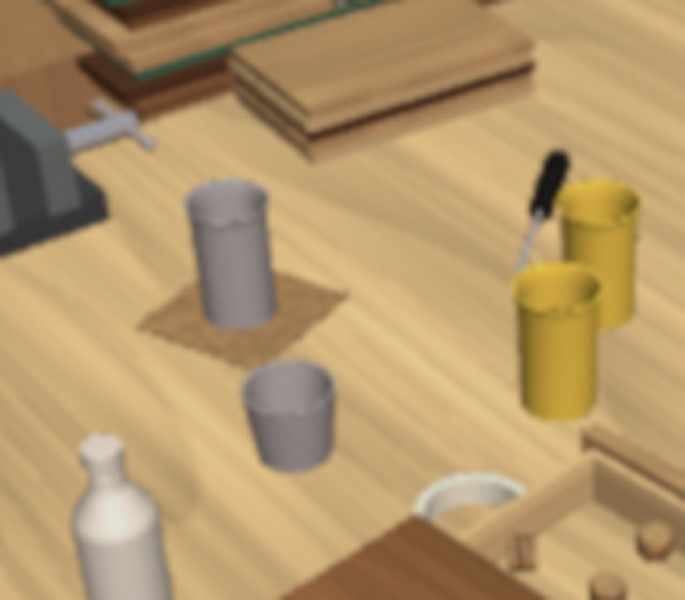

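The cup stands upright and empty in the middle of the mat: its base is at (335,190) in the top crop, well inside the edges. Next, the drawer push.

```bash
python3 - <<'E'
from cell import arm
from h import *; from kin import *
s=arm.read_state()
X=np.array([.992,.125,0])
h=np.array([.4586,.1665,.088])
for e in(60,75):
 for up in(1,-1):
  R=Rt(7.2,e,up)
  for d in(-.055,-.02,.14):
   for z in (0,.1):
    p=h+d*X+[0,0,z];q=ik(p,R);print(e,up,d,z,[x for x in q])
E
```

```text
60 1 -0.055 0 []
60 1 -0.055 0.1 [array([ 0.3913, -0.0354,  2.2187, -0.2955,  0.4676,  2.0675])]
60 1 -0.02 0 []
60 1 -0.02 0.1 [array([ 0.3594,  0.0156,  2.1689, -0.2643,  0.4593,  2.0122])]
60 1 0.14 0 [array([ 0.2756,  0.3846,  2.0208, -0.3341,  0.2298,  2.0269])]
60 1 0.14 0.1 [array([ 0.2756,  0.2267,  1.9004, -0.1562,  0.5009,  1.8381])]
60 -1 -0.055 0 []
60 -1 -0.055 0.1 [array([ 0.3913, -0.0354,  2.2187, -0.2955,  0.4676, -1.0741])]
60 -1 -0.02 0 [array([ 0.3595,  0.2438,  2.33  , -1.1186,  0.1292, -0.252 ])]
60 -1 -0.02 0.1 [array([ 0.3594,  0.0156,  2.1689, -0.2643,  0.4593, -1.1294])]
60 -1 0.14 0 [array([ 0.2756,  0.3846,  2.0208, -0.3341,  0.2298, -1.1147])]
60 -1 0.14 0.1 [array([ 0.2756,  0.2267,  1.9004, -0.1562,  0.5009, -1.3035])]
75 1 -0.055 0 [array([ 0.3223,  0.208 ,  2.1786, -0.1056,  0.5003,  1.8537])]
75 1 -0.055 0.1 [array([ 0.3223,  0.0352,  2.0236, -0.0688,  0.827 ,  1.8075])]
75 1 -0.02 0 [array([ 0.304 ,  0.2458,  2.1147, -0.0917,  0.525 ,  1.8226])]
75 1 -0.02 0.1 [array([ 0.304 ,  0.0845,  1.9682, -0.0621,  0.832 ,  1.785 ])]
75 1 0.14 0 [array([ 0.2504,  0.4156,  1.798 , -0.0519,  0.6688,  1.732 ])]
75 1 0.14 0.1 [array([ 0.2504,  0.2963,  1.6779, -0.0409,  0.9079,  1.7164])]
75 -1 -0.055 0 [array([ 0.3223,  0.208 ,  2.1786, -0.1056,  0.5003, -1.2879])]
75 -1 -0.055 0.1 [array([ 0.3223,  0.0352,  2.0236, -0.0688,  0.827 , -1.3341])]
75 -1 -0.02 0 [array([ 0.304 ,  0.2458,  2.1147, -0.0917,  0.525 , -1.319 ])]
75 -1 -0.02 0.1 [array([ 0.304 ,  0.0845,  1.9682, -0.0621,  0.832 , -1.3565])]
75 -1 0.14 0 [array([ 0.2504,  0.4156,  1.798 , -0.0519,  0.6688, -1.4095])]
75 -1 0.14 0.1 [array([ 0.2504,  0.2963,  1.6779, -0.0409,  0.9079, -1.4252])]
```

```bash
cat > path.py <<'E'
import sys
from cell import arm
from h import *; from kin import *
def path(p,R,n=8):
    s=arm.read_state();R0=Ro.from_rotvec(s["tool_rot"]).as_matrix();d,w=delta(s,p,R)
    print("d",d,"w",w,"rows",np.linalg.norm(d)/41.7,np.degrees(np.linalg.norm(w))/7.16)
    q=s["q"]
    for i in range(1,n+1):
        f=i/n;r=ik(s["position"]+f*(np.array(p)-s["position"]),R0@Ro.from_rotvec(w*f).as_matrix(),q)
        if not r: print(i,"FAIL");continue
        print(i,r[0],mid(r[0])[2]);q=r[0]
E
python3 - <<'E'
from path import *
X=np.array([.992,.125,0]);h=np.array([.4586,.1665,.088])
path(h-.055*X+[0,0,.15],Rt(7.2,75,-1))
print(); path(h-.055*X+[0,0,.15],Rt(7.2,75,1))
print(); path([.45,-.2,.28],Rt(7.2,75,-1))
E
```

```text
d [   7.3738 -564.4541   98.0187] w [ 1.5936 -0.1387 -2.5804] rows 13.739782715365683 24.294941411163787
1 [-1.4005  0.5531  1.9169  1.1903  1.5485 -1.225 ] [ 0.1286 -0.4989  0.3483]
2 [-1.322   0.4895  1.9169  1.0515  1.5579 -1.4655] [ 0.1647 -0.4766  0.3806]
3 [-1.2087  0.3917  1.9307  0.93    1.5207 -1.6685] [ 0.2084 -0.4308  0.4255]
4 [-1.0528  0.2672  1.9549  0.8232  1.4415 -1.8202] [ 0.2525 -0.3578  0.4764]
5 [-0.836   0.1307  1.9795  0.7159  1.3225 -1.8969] [ 0.2899 -0.2579  0.5255]
6 [-0.5296  0.0098  1.9913  0.5671  1.1679 -1.8584] [ 0.3143 -0.135   0.5657]
7 [-0.1216 -0.0531  1.9788  0.3068  1.0167 -1.6569] [0.3212 0.0033 0.5906]
8 [ 0.3223 -0.0259  1.9369 -0.0612  0.9745 -1.3463] [0.3087 0.1476 0.5966]

d [   7.3738 -564.4541   98.0187] w [-0.0961 -1.1046  0.1112] rows 13.739782715365683 8.917266247802932
1 [-1.41    0.4356  2.0577  1.2932  1.3516 -0.9111] [ 0.1117 -0.425   0.3803]
2 [-1.3414  0.2797  2.1613  1.2437  1.2136 -0.8076] [ 0.1238 -0.3445  0.4247]
3 [-1.217   0.114   2.2279  1.1719  1.0696 -0.614 ] [ 0.1423 -0.2633  0.4659]
4 [-1.0005 -0.0431  2.2494  1.0402  0.
[... 374 characters left out ...]
.9229] w [ 1.5936 -0.1387 -2.5804] rows 5.076084374397206 24.294941411163787
1 [-1.404   0.5804  1.8115  1.1872  1.5798 -1.1534] [ 0.1344 -0.5438  0.3535]
2 [-1.3406  0.556   1.7085  1.0419  1.6407 -1.3492] [ 0.1762 -0.5665  0.3911]
3 [-1.2607  0.5082  1.6292  0.9007  1.6663 -1.547 ] [ 0.2256 -0.5657  0.4413]
4 [-1.1672  0.4397  1.582   0.7612  1.6516 -1.7464] [ 0.2755 -0.5376  0.4974]
5 [-1.0603  0.3536  1.5714  0.6232  1.5928 -1.9414] [ 0.3186 -0.4826  0.5518]
6 [-0.9387  0.2545  1.598   0.4869  1.4892 -2.1229] [ 0.3488 -0.4048  0.5972]
7 [-0.7998  0.149   1.6594  0.3486  1.3434 -2.28  ] [ 0.3614 -0.3114  0.6274]
8 [-0.6411  0.0454  1.7506  0.197   1.1621 -2.3994] [ 0.3547 -0.212   0.6386]
```

>>> step_arm(plan=[{"x": 0, "y": -38, "z": 6, "wx": -0.007, "wy": -0.08, "wz": 0.008, "grip": 0}, {"x": 1, "y": -76, "z": 13, "wx": -0.013, "wy": -0.15, "wz": 0.015, "grip": 0}, {"x": 1, "y": -114, "z": 20, "wx": -0.02, "wy": -0.23, "wz": 0.023, "grip": 0}, {"x": 2, "y": -152, "z": 26, "wx": -0.027, "wy": -0.31, "wz": 0.03, "grip": 0}, {"x": 2, "y": -190, "z": 33, "wx": -0.033, "wy": -0.38, "wz": 0.038, "grip": 0}, {"x": 3, "y": -228, "z": 40, "wx": -0.04, "wy": -0.46, "wz": 0.045, "grip": 0}, {"x": 3, "y": -266, "z": 46, "wx": -0.046, "wy": -0.53, "wz": 0.053, "grip": 0}, {"x": 4, "y": -304, "z": 53, "wx": -0.053, "wy": -0.61, "wz": 0.06, "grip": 0}])

```text
t: 15.93
position: [0.4276, -0.1089, 0.2461]
tool_rot: [-2.82, -0.265, -1.142]
force: [0.6, 1.0, -1.1]
gripper_width: -0.0006
```

```bash
python3 - <<'E'
from path import *
X=np.array([.992,.125,0]);h=np.array([.4586,.1665,.088])
path(h-.055*X+[0,0,.15],Rt(7.2,75,1),4)
E
```

```text
d [  11.8273 -267.9112   28.908 ] w [-0.0485 -0.5086  0.0518] rows 6.468243504814125 4.109527595014977
1 [-0.5907 -0.1592  2.2112  0.6924  0.7294  0.3662] [ 0.2032 -0.0854  0.541 ]
2 [-0.2125 -0.1676  2.1444  0.2968  0.7038  1.0209] [ 0.2355 -0.0076  0.5648]
3 [ 0.1018 -0.1137  2.0505  0.0301  0.8165  1.516 ] [0.2709 0.0701 0.5835]
4 [ 0.3223 -0.0259  1.9369 -0.0612  0.9745  1.7953] [0.3087 0.1476 0.5966]
```

>>> step_arm(plan=[{"x": 1, "y": -35, "z": 4, "wx": -0.006, "wy": -0.06, "wz": 0.006, "grip": 0}, {"x": 3, "y": -70, "z": 8, "wx": -0.012, "wy": -0.13, "wz": 0.013, "grip": 0}, {"x": 4, "y": -105, "z": 12, "wx": -0.018, "wy": -0.2, "wz": 0.02, "grip": 0}, {"x": 6, "y": -140, "z": 16, "wx": -0.025, "wy": -0.27, "wz": 0.027, "grip": 0}, {"x": 8, "y": -175, "z": 20, "wx": -0.031, "wy": -0.33, "wz": 0.034, "grip": 0}, {"x": 9, "y": -210, "z": 24, "wx": -0.037, "wy": -0.4, "wz": 0.041, "grip": 0}, {"x": 11, "y": -245, "z": 27, "wx": -0.044, "wy": -0.47, "wz": 0.047, "grip": 0}, {"x": 12, "y": -268, "z": 29, "wx": -0.049, "wy": -0.509, "wz": 0.052, "grip": 0}])

```text
t: 16.6
position: [0.408, 0.0538, 0.2322]
tool_rot: [-3.036, -0.221, -0.51]
force: [0.7, -0.2, 0.3]
gripper_width: -0.0002
```

```bash
python3 log.py; python3 - <<'E'
from path import *
X=np.array([.992,.125,0]);h=np.array([.4586,.1665,.088])
path(h-.05*X,Rt(7.2,75,1),4)
cv2.imwrite("pics/w16.png",arm.camera("wrist"))
cv2.imwrite("pics/s16.png",cv2.resize(arm.camera("scene")[140:290,200:430],(800,522),interpolation=cv2.INTER_CUBIC))
E
```

```text
t 16.6 q [-0.0602 -0.0954  2.0383  0.1266  0.8798  1.3001] p [0.408  0.0538 0.2322] r [-3.0357 -0.2212 -0.5103] f [ 0.7382 -0.2225  0.3023] w -0.0001790607326475888
[[ 0.9351  0.15    0.3211]
 [ 0.1317 -0.9882  0.0781]
 [ 0.329  -0.0307 -0.9438]]
d [ -32.5011 -100.5732  144.751 ] w [-0.0367 -0.0732  0.0149] rows 4.298131100914564 0.666178893477363
1 [ 0.0457 -0.0335  2.0854  0.075   0.7776  1.4308] [0.2949 0.0558 0.5488]
2 [0.1449 0.0401 2.1236 0.0204 0.6793 1.5661] [0.3011 0.0866 0.5149]
3 [ 0.2363  0.1234  2.152  -0.0386  0.5871  1.7056] [0.3074 0.1174 0.4808]
4 [ 0.3195  0.2135  2.1696 -0.1035  0.5037  1.8489] [0.3137 0.1482 0.4466]
```

View pics/w16.png

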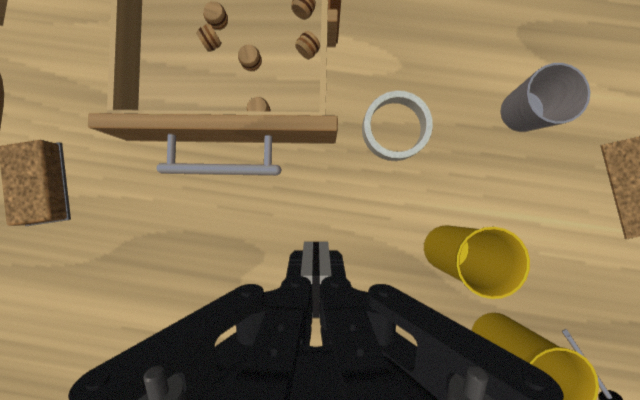

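View pics/s16.png

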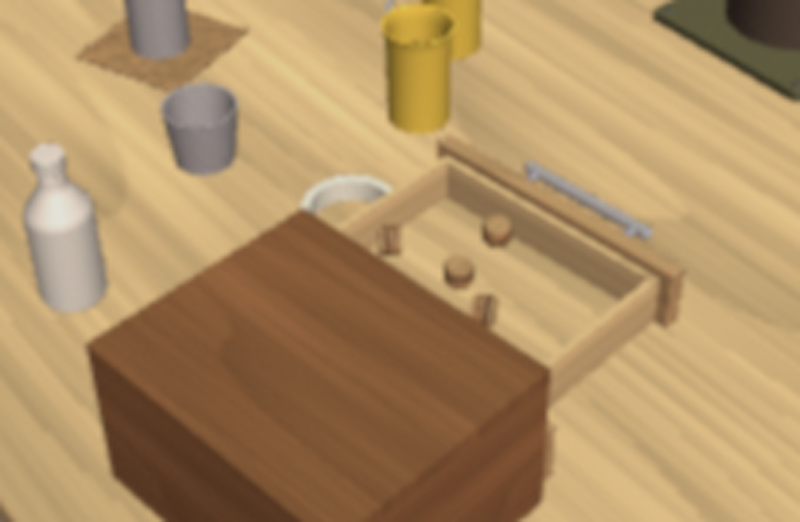

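>>> step_arm(plan=[{"x": -8, "y": -35, "z": 20, "wx": -0.01, "wy": -0.02, "wz": 0.005, "grip": 0}, {"x": -14, "y": -70, "z": 40, "wx": -0.02, "wy": -0.05, "wz": 0.01, "grip": 0}, {"x": -24, "y": -100, "z": 70, "wx": -0.037, "wy": -0.073, "wz": 0.015, "grip": 0}, {"x": -28, "y": -101, "z": 105, "wx": -0.037, "wy": -0.073, "wz": 0.015, "grip": 0}, {"x": -32, "y": -101, "z": 140, "wx": -0.037, "wy": -0.073, "wz": 0.015, "grip": 0}, {"x": -33, "y": -101, "z": 145, "wx": -0.037, "wy": -0.073, "wz": 0.015, "grip": 0}, {"x": -33, "y": -101, "z": 145, "wx": -0.037, "wy": -0.073, "wz": 0.015, "grip": 0}])

```text
t: 17.28
position: [0.4079, 0.1634, 0.0862]
tool_rot: [-3.092, -0.209, -0.4]
force: [-0.4, -1.2, 0.2]
gripper_width: 0.0
```

```bash
python3 log.py; python3 - <<'E'
from path import *
X=np.array([.992,.125,0]);h=np.array([.4586,.1665,.088])
path(h-.015*X,Rt(7.2,75,1),1)
cv2.imwrite("pics/w17.png",arm.camera("wrist"))
cv2.imwrite("pics/s17.png",cv2.resize(arm.camera("scene")[120:270,250:450],(800,600),interpolation=cv2.INTER_CUBIC))
E
```

```text
t 17.2833 q [ 0.3256  0.2181  2.1683 -0.1     0.5044  1.8427] p [0.4079 0.1634 0.0862] r [-3.0915 -0.2094 -0.4001] f [-0.4166 -1.1974  0.2059] w 2.050453762484349e-05
[[ 0.9582  0.1348  0.2522]
 [ 0.1304 -0.9909  0.0342]
 [ 0.2546  0.0001 -0.9671]]
d [34.9449  3.5769  7.3701] w [-0.0024  0.0044  0.0093] rows 0.8607260644432682 0.08421782115595623
1 [ 0.3016  0.2512  2.1054 -0.0899  0.5288  1.8186] [0.3484 0.1526 0.4466]
```

View pics/w17.png

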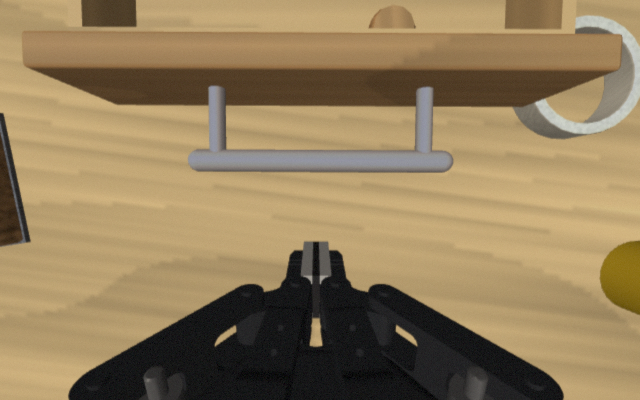

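View pics/s17.png

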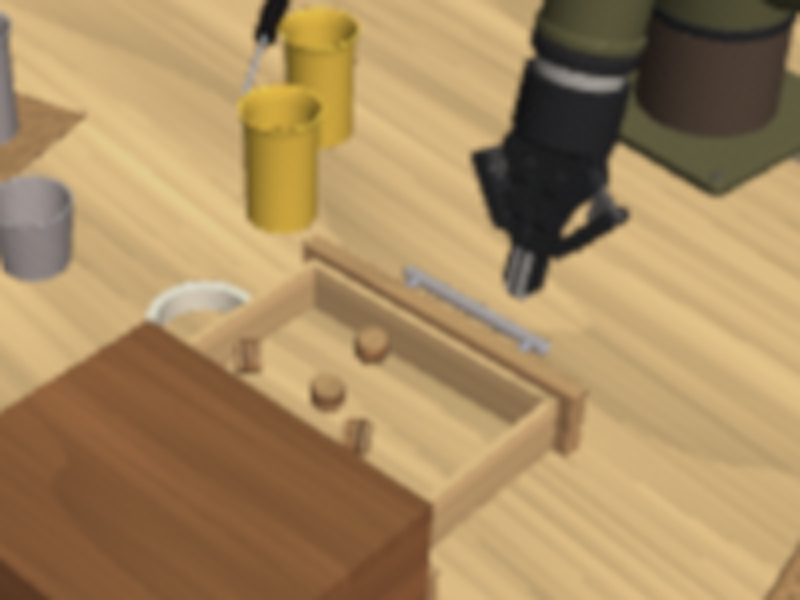

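The wrist view shows the bar at (190–450,160), centred on and square to the tool. I'll push slowly along the drawer axis.

>>> step_arm(plan=[{"x": 8, "y": 0, "z": 2, "wx": 0, "wy": 0, "wz": 0, "grip": 0}, {"x": 15, "y": 0, "z": 4, "wx": 0, "wy": 0, "wz": 0, "grip": 0}, {"x": 20, "y": 0, "z": 5, "wx": 0, "wy": 0, "wz": 0, "grip": 0}, {"x": 25, "y": 0, "z": 7, "wx": 0, "wy": 0, "wz": 0, "grip": 0}, {"x": 30, "y": 0, "z": 8, "wx": 0, "wy": 0, "wz": 0, "grip": 0}, {"x": 35, "y": 0, "z": 9, "wx": 0, "wy": 0, "wz": 0, "grip": 0}, {"x": 40, "y": 0, "z": 11, "wx": 0, "wy": 0, "wz": 0, "grip": 0}, {"x": 45, "y": 0, "z": 12, "wx": 0, "wy": 0, "wz": 0, "grip": 0}])

```text
t: 18.05
position: [0.4554, 0.1696, 0.089]
tool_rot: [-3.09, -0.207, -0.407]
force: [-3.1, -0.4, -0.5]
gripper_width: -0.0003
```

```bash
python3 log.py; python3 - <<'E'
from path import *
cv2.imwrite("pics/w18.png",arm.camera("wrist"))
E
```

```text
t 18.05 q [ 0.3022  0.2632  2.0798 -0.0825  0.5417  1.8046] p [0.4554 0.1696 0.089 ] r [-3.0897 -0.2068 -0.4066] f [-3.0561 -0.3539 -0.4725] w -0.0003091896430560205
[[ 0.9573  0.1334  0.2564]
 [ 0.1286 -0.9911  0.0354]
 [ 0.2588 -0.0009 -0.9659]]
```

View pics/w18.png

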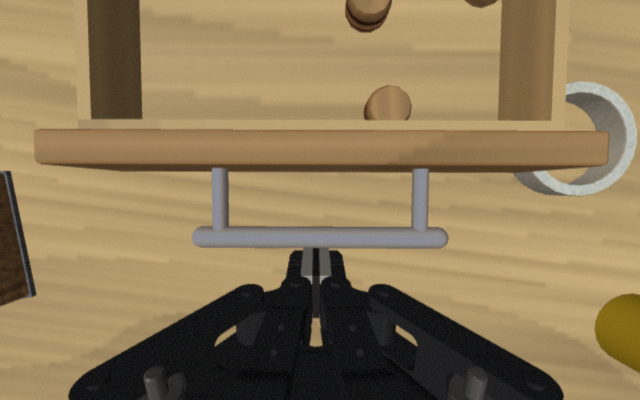

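>>> step_arm(plan=[{"x": 6, "y": 0, "z": 2, "wx": 0, "wy": 0, "wz": 0, "grip": 0}, {"x": 12, "y": 0, "z": 4, "wx": 0, "wy": 0, "wz": 0, "grip": 0}, {"x": 18, "y": 0, "z": 5, "wx": 0, "wy": 0, "wz": 0, "grip": 0}, {"x": 24, "y": 0, "z": 7, "wx": 0, "wy": 0, "wz": 0, "grip": 0}, {"x": 30, "y": 0, "z": 8, "wx": 0, "wy": 0, "wz": 0, "grip": 0}, {"x": 36, "y": 0, "z": 10, "wx": 0, "wy": 0, "wz": 0, "grip": 0}, {"x": 42, "y": 0, "z": 11, "wx": 0, "wy": 0, "wz": 0, "grip": 0}, {"x": 48, "y": 0, "z": 13, "wx": 0, "wy": 0, "wz": 0, "grip": 0}])

```text
t: 18.77
position: [0.5067, 0.1767, 0.0891]
tool_rot: [-3.089, -0.207, -0.409]
force: [-2.8, -1.7, -1.7]
gripper_width: -0.0003
```

```bash
python3 log.py; python3 - <<'E'
from path import *
cv2.imwrite("pics/w19.png",arm.camera("wrist"))
E
```

```text
t 18.7667 q [ 0.2828  0.3179  1.9812 -0.0684  0.5829  1.7721] p [0.5067 0.1767 0.0891] r [-3.0892 -0.2069 -0.4088] f [-2.8206 -1.6869 -1.6684] w -0.00025902546063353465
[[ 0.957   0.1335  0.2577]
 [ 0.1286 -0.991   0.0357]
 [ 0.2602 -0.001  -0.9656]]
```

View pics/w19.png

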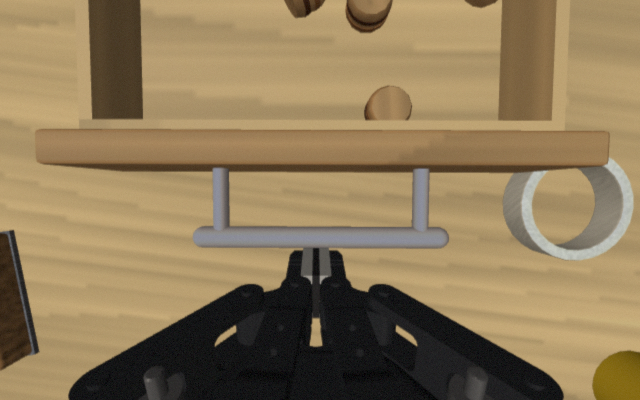

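>>> step_arm(plan=[{"x": 6, "y": 0, "z": 2, "wx": 0, "wy": 0, "wz": 0, "grip": 0}, {"x": 12, "y": 0, "z": 3, "wx": 0, "wy": 0, "wz": 0, "grip": 0}, {"x": 18, "y": 0, "z": 5, "wx": 0, "wy": 0, "wz": 0, "grip": 0}, {"x": 24, "y": 0, "z": 6, "wx": 0, "wy": 0, "wz": 0, "grip": 0}, {"x": 30, "y": 0, "z": 8, "wx": 0, "wy": 0, "wz": 0, "grip": 0}, {"x": 35, "y": 0, "z": 9, "wx": 0, "wy": 0, "wz": 0, "grip": 0}, {"x": 40, "y": 0, "z": 11, "wx": 0, "wy": 0, "wz": 0, "grip": 0}, {"x": 43, "y": 0, "z": 12, "wx": 0, "wy": 0, "wz": 0, "grip": 0}])

```text
t: 19.48
position: [0.5548, 0.1834, 0.0899]
tool_rot: [-3.087, -0.207, -0.417]
force: [-3.1, -0.3, 0.9]
gripper_width: 0.0
```

```bash
python3 log.py; python3 - <<'E'
from path import *
cv2.imwrite("pics/w20.png",arm.camera("wrist"))
cv2.imwrite("pics/t20.png",cv2.resize(arm.camera("top")[50:250,170:370],(600,600),interpolation=cv2.INTER_CUBIC))
E
```

```text
t 19.4833 q [ 0.2687  0.3671  1.8876 -0.0586  0.6214  1.7488] p [0.5548 0.1834 0.0899] r [-3.0872 -0.2067 -0.4168] f [-3.1434 -0.2936  0.9006] w 3.1040674934339294e-05
[[ 0.9556  0.1336  0.2627]
 [ 0.1283 -0.991   0.037 ]
 [ 0.2653 -0.0016 -0.9642]]
```

View pics/w20.png

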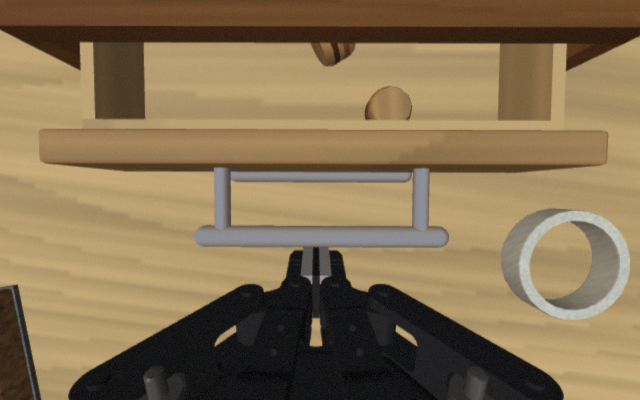

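View pics/t20.png

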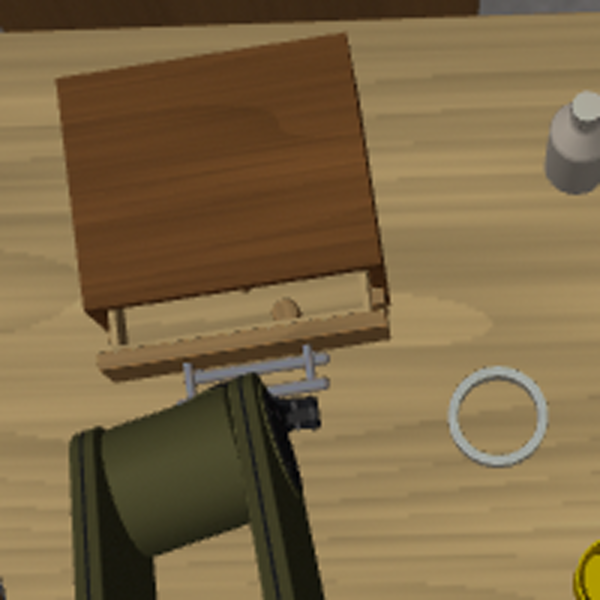

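>>> step_arm(plan=[{"x": 4, "y": 0, "z": 1, "wx": 0, "wy": 0, "wz": 0, "grip": 0}, {"x": 8, "y": 0, "z": 2, "wx": 0, "wy": 0, "wz": 0, "grip": 0}, {"x": 11, "y": 0, "z": 3, "wx": 0, "wy": 0, "wz": 0, "grip": 0}, {"x": 14, "y": 0, "z": 4, "wx": 0, "wy": 0, "wz": 0, "grip": 0}, {"x": 17, "y": 0, "z": 4.5, "wx": 0, "wy": 0, "wz": 0, "grip": 0}, {"x": 20, "y": 0, "z": 5.5, "wx": 0, "wy": 0, "wz": 0, "grip": 0}, {"x": 22, "y": 0, "z": 6, "wx": 0, "wy": 0, "wz": 0, "grip": 0}])

```text
t: 20.17
position: [0.5783, 0.1866, 0.0901]
tool_rot: [-3.087, -0.206, -0.419]
force: [-3.4, -1.4, -2.4]
gripper_width: 0.0
```

```bash
python3 log.py; python3 - <<'E'
from path import *
cv2.imwrite("pics/w21.png",arm.camera("wrist"))
E
```

```text
t 20.1667 q [ 0.2626  0.3917  1.8398 -0.0542  0.643   1.7388] p [0.5783 0.1866 0.0901] r [-3.0867 -0.2065 -0.4187] f [-3.3693 -1.4343 -2.405 ] w 1.179859375675112e-05
[[ 0.9553  0.1334  0.2639]
 [ 0.1281 -0.9911  0.0373]
 [ 0.2665 -0.0018 -0.9638]]
```

View pics/w21.png

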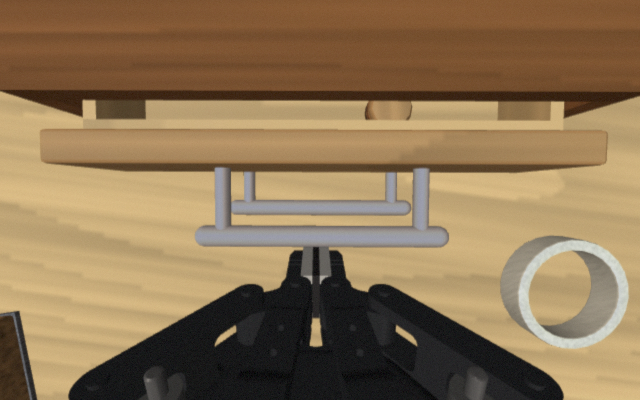

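>>> step_arm(plan=[{"x": 2, "y": 0, "z": 0.5, "wx": 0, "wy": 0, "wz": 0, "grip": 0}, {"x": 4, "y": 0, "z": 1, "wx": 0, "wy": 0, "wz": 0, "grip": 0}, {"x": 6, "y": 0, "z": 1.6, "wx": 0, "wy": 0, "wz": 0, "grip": 0}, {"x": 8, "y": 0, "z": 2.2, "wx": 0, "wy": 0, "wz": 0, "grip": 0}, {"x": 10, "y": 0, "z": 2.7, "wx": 0, "wy": 0, "wz": 0, "grip": 0}])

```text
t: 20.63
position: [0.5891, 0.188, 0.0902]
tool_rot: [-3.087, -0.206, -0.419]
force: [-3.4, -0.6, -1.6]
gripper_width: 0.0001
```

```bash
python3 log.py; python3 - <<'E'
from path import *
cv2.imwrite("pics/w22.png",arm.camera("wrist"))
E
```

```text
t 20.6333 q [ 0.2598  0.4031  1.8174 -0.0524  0.6535  1.7343] p [0.5891 0.188  0.0902] r [-3.0866 -0.2065 -0.4192] f [-3.3771 -0.6362 -1.6118] w 9.118084024613163e-05
[[ 0.9552  0.1334  0.2642]
 [ 0.1281 -0.9911  0.0373]
 [ 0.2668 -0.0018 -0.9637]]
```

View pics/w22.png

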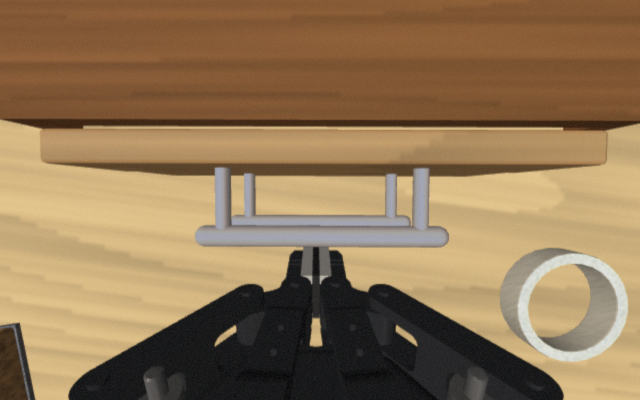

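>>> step_arm(plan=[{"x": 1, "y": 0, "z": 0.3, "wx": 0, "wy": 0, "wz": 0, "grip": 0}, {"x": 2, "y": 0, "z": 0.5, "wx": 0, "wy": 0, "wz": 0, "grip": 0}, {"x": 3, "y": 0, "z": 0.8, "wx": 0, "wy": 0, "wz": 0, "grip": 0}, {"x": 3.5, "y": 0, "z": 1, "wx": 0, "wy": 0, "wz": 0, "grip": 0}])

```text
t: 21.02
position: [0.59, 0.1881, 0.0894]
tool_rot: [-3.088, -0.206, -0.411]
force: [-9.6, -2.5, 4.2]
gripper_width: -0.0002
```

>>> step_arm(plan=[{"x": 0.7, "y": 0, "z": 0.2, "wx": 0, "wy": 0, "wz": 0, "grip": 0}, {"x": 1.4, "y": 0, "z": 0.4, "wx": 0, "wy": 0, "wz": 0, "grip": 0}])

```text
t: 21.18
position: [0.59, 0.1881, 0.0892]
tool_rot: [-3.089, -0.206, -0.407]
force: [-8.5, -0.9, 3.5]
gripper_width: 0.0
```

>>> step_arm(plan=[{"x": 1.5, "y": 0, "z": 0.4, "wx": 0, "wy": 0, "wz": 0, "grip": 0}, {"x": 2, "y": 0, "z": 0.5, "wx": 0, "wy": 0, "wz": 0, "grip": 0}, {"x": 2.5, "y": 0, "z": 0.6, "wx": 0, "wy": 0, "wz": 0, "grip": 0}])

```text
t: 21.43
position: [0.5901, 0.1881, 0.0887]
tool_rot: [-3.091, -0.206, -0.401]
force: [-10.6, -0.5, 4.2]
gripper_width: 0.0002
```

```bash
python3 log.py; python3 - <<'E'
from path import *
cv2.imwrite("pics/w23.png",arm.camera("wrist"))
cv2.imwrite("pics/t23.png",cv2.resize(arm.camera("top")[100:220,180:320],(700,600),interpolation=cv2.INTER_CUBIC))
E
```

```text
t 21.4333 q [ 0.2589  0.4093  1.8063 -0.0495  0.6705  1.7311] p [0.5901 0.1881 0.0887] r [-3.0906 -0.2064 -0.4006] f [-10.5883  -0.498    4.1807] w 0.00015425426445845152
[[ 0.9584  0.1331  0.2526]
 [ 0.1284 -0.9911  0.0351]
 [ 0.255  -0.0012 -0.9669]]
```

View pics/w23.png

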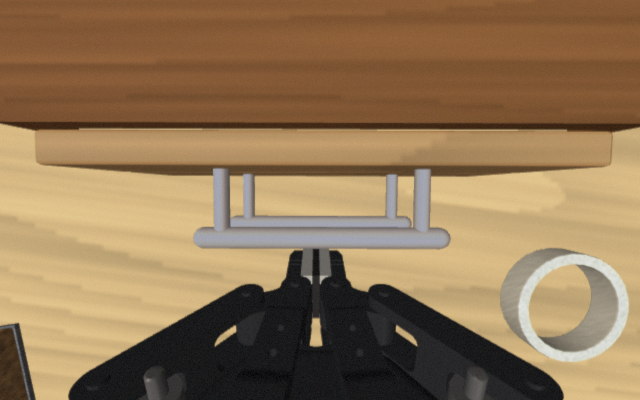

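View pics/t23.png

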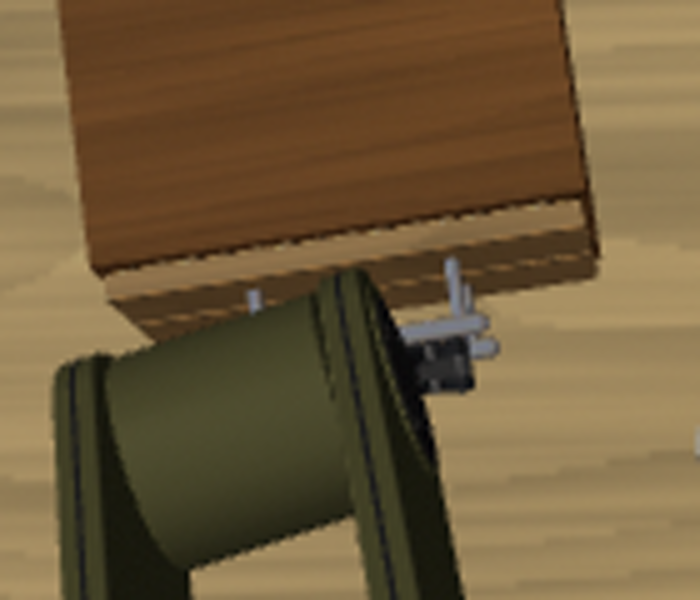

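>>> step_arm(plan=[{"x": 2.5, "y": 0, "z": 0.4, "wx": 0, "wy": 0, "wz": 0, "grip": 0}, {"x": 3.2, "y": 0, "z": 0.5, "wx": 0, "wy": 0, "wz": 0, "grip": 0}, {"x": 3.2, "y": 0, "z": 0.5, "wx": 0, "wy": 0, "wz": 0, "grip": 0}])

```text
t: 21.78
position: [0.5902, 0.1881, 0.0883]
tool_rot: [-3.092, -0.206, -0.392]
force: [-10.5, -2.4, 3.9]
gripper_width: 0.0003
```

```bash
python3 log.py; python3 - <<'E'
from path import *
w=arm.camera("wrist")
cv2.imwrite("pics/w24.png",cv2.resize(w[90:260,20:640],(800,219),interpolation=cv2.INTER_CUBIC))
cv2.imwrite("pics/w24b.png",cv2.resize(w[100:190,30:230],(800,360),interpolation=cv2.INTER_CUBIC))
E
```

```text
t 21.7833 q [ 0.2586  0.4114  1.8018 -0.0481  0.6785  1.7298] p [0.5902 0.1881 0.0883] r [-3.0923 -0.2063 -0.392 ] f [-10.4655  -2.3564   3.9096] w 0.00032622778254456713
[[ 0.9598  0.133   0.2472]
 [ 0.1285 -0.9911  0.0341]
 [ 0.2496 -0.001  -0.9684]]
```

View pics/w24b.png

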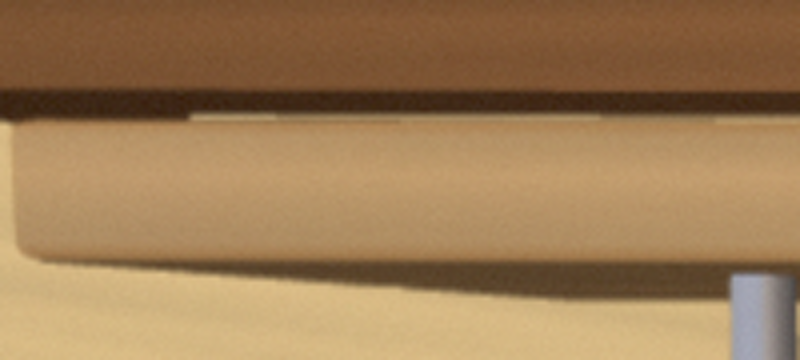

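Force is steady at about 10.5 N (7–8 N over friction) and the drawer has stopped advancing. I'll back off and check that it is really shut.

>>> step_arm(plan=[{"x": -5, "y": 0, "z": -1, "wx": 0, "wy": 0, "wz": 0, "grip": 0}, {"x": -20, "y": 0, "z": -5, "wx": 0, "wy": 0, "wz": 0, "grip": 0}, {"x": -45, "y": 0, "z": -11, "wx": 0, "wy": 0, "wz": 0, "grip": 0}, {"x": -60, "y": 0, "z": -16, "wx": 0, "wy": 0, "wz": 0, "grip": 0}, {"x": -60, "y": 0, "z": -16, "wx": 0, "wy": 0, "wz": 0, "grip": 0}])

```text
t: 22.25
position: [0.526, 0.1796, 0.0889]
tool_rot: [-3.092, -0.207, -0.391]
force: [-0.5, -0.6, -0.2]
gripper_width: -0.0002
```

```bash
python3 log.py; python3 - <<'E'
from path import *
w=arm.camera("wrist")
cv2.imwrite("pics/w25.png",w)
cv2.imwrite("pics/t25.png",cv2.resize(arm.camera("top")[130:210,190:320],(780,480),interpolation=cv2.INTER_CUBIC))
m=arm.camera_model("wrist");import pickle;pickle.dump(m,open("wm25.pkl","wb"))
E
```

```text
t 22.25 q [ 0.2759  0.3417  1.9329 -0.0592  0.6186  1.7569] p [0.526  0.1796 0.0889] r [-3.0924 -0.2071 -0.3908] f [-0.5044 -0.5872 -0.2352] w -0.00016577259456249577
[[ 0.9599  0.1335  0.2465]
 [ 0.1291 -0.9911  0.0341]
 [ 0.2488 -0.001  -0.9685]]
```

View pics/w25.png

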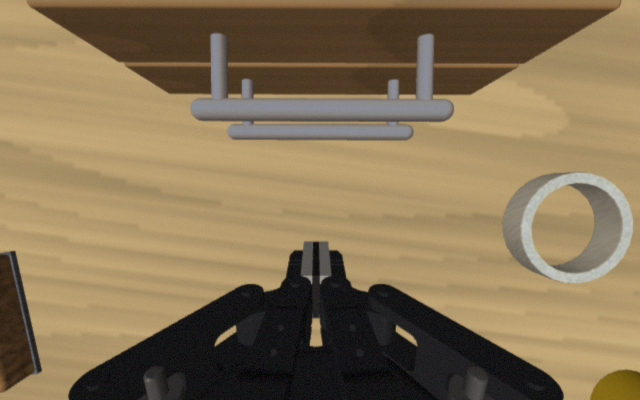

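View pics/t25.png

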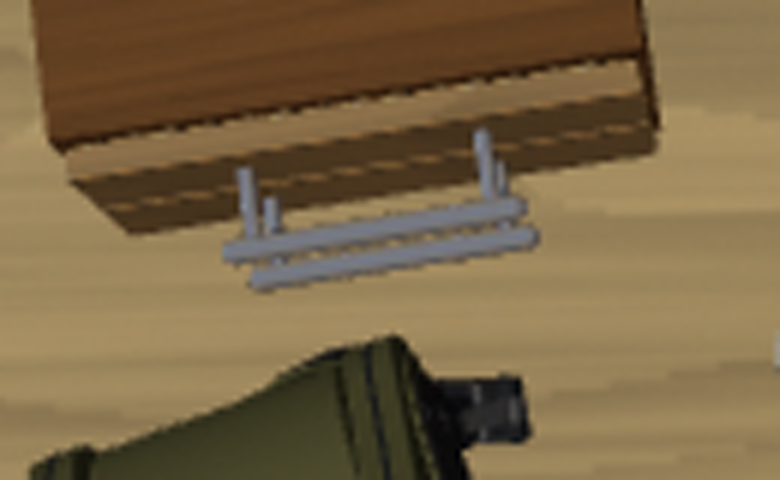

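```bash
python3 - <<'E'
import pickle
from h import *
m=pickle.load(open("wm25.pkl","rb"))
X=np.array([.992,.125,0])
def dep(u0,u1,v,L):
    K=m["camera_matrix"];d=K[0,0]*L/(u1-u0);o,r=ray(m,(u0+u1)/2,v);return o+r*d
for L in(.12,.126):
  for a in((190,454,110),(228,413,132)):
    p=dep(*a,L);print(L,p,p@X)
for z in(.103,): p=onz(m,322,110,z);print("up z",p,p@X)
for z in(.041,.043,.038,.035): p=onz(m,320,132,z);print("lo",z,p@X)
# panel edge points, left: top corner, seam, bottom
for (u,v),z in (((30,5),.128),((122,63),.07),((168,93),.01)):
    p=onz(m,u,v,z);print(p,p@X)
E
```

```text
0.12 [0.6042 0.1876 0.1186] 0.6227886103215838
0.12 [0.6048 0.1876 0.0638] 0.6234117130134569
0.126 [0.6059 0.1877 0.1121] 0.6245308400484859
0.126 [0.6066 0.1877 0.0546] 0.6251850978749526
up z [0.6084 0.1879 0.103 ] 0.6269716911844306
lo 0.041 0.6277924551593611
lo 0.043 0.6274085361561579
lo 0.038 0.6283683336641658
lo 0.035 0.6289442121689703
[0.6281 0.3133 0.128 ] 0.6622361550261914
[0.6292 0.3152 0.07  ] 0.6635870899735872
[0.6301 0.3183 0.01  ] 0.6648793381901388
```

Both handles lie at the same depth (0.623 m against 0.623 m), and the panel edges are collinear across the seam at (122,63), so the drawer is shut. I'll retreat for the final checks.

>>> step_arm(plan=[{"x": -38, "y": 0, "z": -10, "wx": 0, "wy": 0, "wz": 0, "grip": 0}, {"x": -28, "y": 0, "z": -49, "wx": 0, "wy": 0, "wz": 0, "grip": 0}, {"x": -18, "y": 0, "z": -88, "wx": 0, "wy": 0, "wz": 0, "grip": 0}, {"x": -8, "y": 0, "z": -127, "wx": 0, "wy": 0, "wz": 0, "grip": 0}, {"x": 2, "y": 0, "z": -166, "wx": 0, "wy": 0, "wz": 0, "grip": 0}, {"x": 11, "y": 0, "z": -204, "wx": 0, "wy": 0, "wz": 0, "grip": 0}, {"x": 11, "y": 0, "z": -204, "wx": 0, "wy": 0, "wz": 0, "grip": 0}, {"x": 11, "y": 0, "z": -204, "wx": 0, "wy": 0, "wz": 0, "grip": 0}])

```text
t: 23.02
position: [0.4941, 0.1759, 0.2952]
tool_rot: [-3.086, -0.206, -0.417]
force: [-0.3, -0.0, -0.3]
gripper_width: -0.0001
```

```bash
python3 log.py; python3 - <<'E'
from path import *
cv2.imwrite("pics/t26.png",arm.camera("top"));cv2.imwrite("pics/s26.png",arm.camera("scene"))
m=arm.camera_model("top")
t0=cv2.imread("pics/top0.png");t1=cv2.imread("pics/t26.png")
cv2.imwrite("pics/diff.png",cv2.absdiff(t0,t1)*3)
E
```

```text
t 23.0167 q [ 0.288   0.0574  1.6999 -0.0417  1.1186  1.7387] p [0.4941 0.1759 0.2952] r [-3.0855 -0.206  -0.4165] f [-0.2532 -0.0409 -0.312 ] w -9.774160070853668e-05
[[ 0.9557  0.1334  0.2626]
 [ 0.1277 -0.9911  0.0387]
 [ 0.2654 -0.0034 -0.9641]]
```

View pics/t26.png

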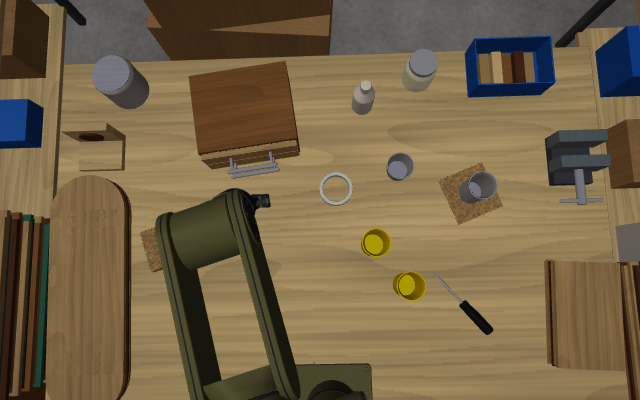

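View pics/s26.png

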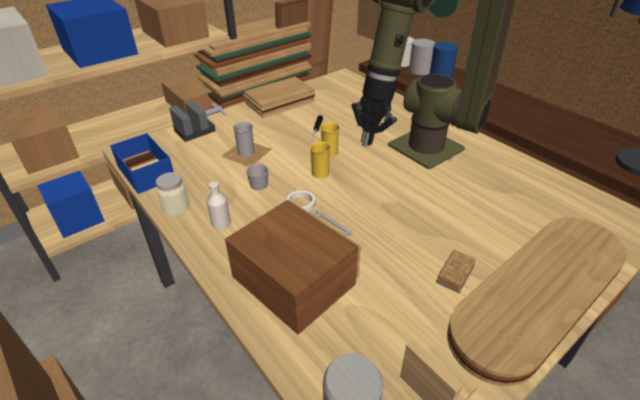

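View pics/diff.png

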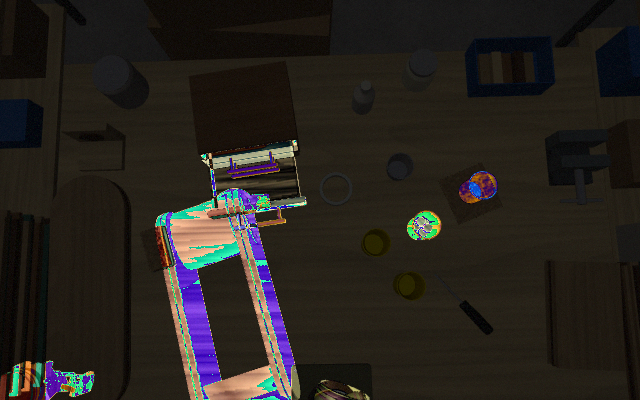

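```bash
python3 - <<'E'
from h import *
a=cv2.imread("pics/top0.png");b=cv2.imread("pics/t26.png")
A=cv2.resize(a[185:235,205:315],(770,350),interpolation=cv2.INTER_CUBIC);B=cv2.resize(b[135:185,195:305],(770,350),interpolation=cv2.INTER_CUBIC)
cv2.imwrite("pics/cmp.png",np.vstack([A[:290],B[:290]]))
E
```

```text
(no output)
```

View pics/cmp.png

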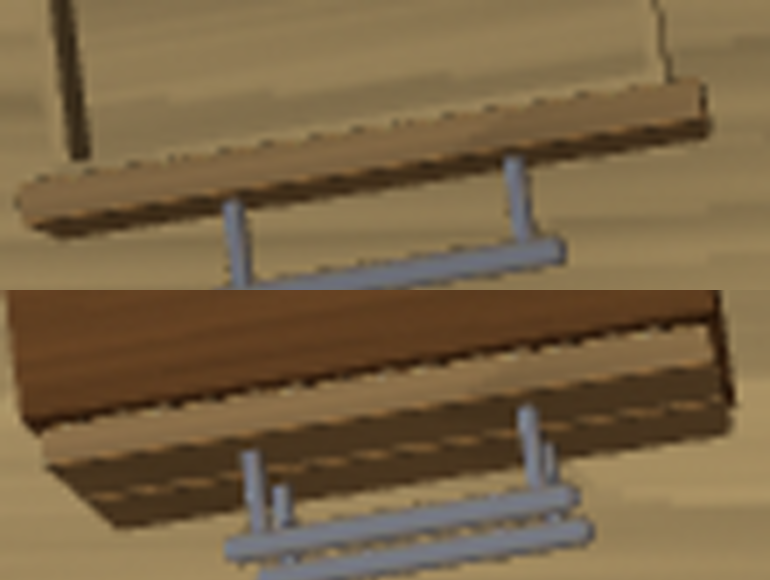

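The panel's top strip has the same width as before (about 40 px enlarged), so there is no visible gap at the cabinet face. The bystanders are unchanged in the difference image, and no loose plugs are visible. Handing in.

```bash
python3 -c "
from cell import arm
print(arm.finish_job())"
```

```text
the job is handed in; nothing more can be done
None
```

I poured the plugs from the steel cup into the open drawer, stood the empty cup upright on the cork mat, then pushed the drawer shut. The job was handed in at about 23 s.

- **Order:** I put the cup on the mat before closing the drawer, to free the gripper for pushing.
- **Drawer:** I pushed it by the handle, slowing to about 1 mm per step at the end. It stopped moving, and the force levelled off at about 10.5 N (about 7 N over the sliding friction). The handle and panel lined up with the shut lower drawer to about 1 mm. A close wrist view showed a hairline strip above the panel, but the top view showed no measurable gap.
- **Cup:** It is empty, upright and in the middle of the mat.
- **Other things:** The before-and-after top views show no bystander moved. The sanding block was partly hidden by the arm in the last top view, but the scene view shows it in place.
- **Plug count (not fully confirmed):** I saw seven plugs in the drawer after the pour. The eighth was probably just under the cabinet roof. The cup was bare and no plug showed on the bench, but I did not see all eight at once.

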